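Grade eyepiece barrels from pins with a slotted sieve

TASK

Lift the slotted sieve by its bar and tilt its slotted end down over the black funnel-mouthed cup so that both slim pins fall through into the cup while the two barrels stay in the sieve. Then tip both barrels out over the open spout end into the cork-lined wooden tray, and stand the empty sieve level, back in the middle of its mat. Do not touch the pins or barrels with the gripper, let none of them fall anywhere else, and leave the other things on the shelf where they are.

Things in the scene. Friction and masses are not known exactly. Their poses are not given: they have to be found in the camera images.
- sieve_bar (a point): centre of the sieve's flat carrying bar: 14 mm thick (x), 24 mm tall, 100 mm free along y between its uprights; grasp it here from above. It is 96 mm above the sieve's underside and 40 mm above the barrels' tops at the start. x: level, towards the slotted end; y: along the bar; z: up when the sieve stands level
- sieve: loose aluminium tray, 200 mm long (x) by 108 mm wide (y; 114 over the uprights), 0.34 kg empty, standing level on its side walls, 58 mm high. Origin at the centre of its underside, same axes as the bar, whose centre is at x -15 mm. Slotted end at +x, spout at -x. The floor falls 8 degrees towards the spout, so level it gathers all parts at x -50 mm, 16 mm up
- sieve_slots (a point): middle of the two slots that cross the floor, 29 mm above the underside, 75 mm from the bar along x: each slot 24 mm wide (x), 72 mm long (y). Pins drop through; barrels ride over on two side rails. A wall closes this end 33 mm farther along x, from 16 to 78 mm up. Parts roll this way once this end is lowered by more than 8 degrees
- sieve_spout (a point): edge of the open spout end, 30 mm above the underside, 85 mm from the bar along -x; a ramp rises 15 degrees to it from the floor's lowest line. With the spout lowered by more than 15 degrees the contents roll out over it; until then the ramp holds them
- barrel_a_center (a point): silver eyepiece barrel, a plain cylinder 34 mm in diameter and 90 mm long (0.08 to 0.15 kg) that rolls freely, lying across the sieve at the start; this point is its centre, y along its axis
- barrel_b_center (a point): silver eyepiece barrel, a plain cylinder 34 mm in diameter and 90 mm long (0.08 to 0.15 kg) that rolls freely, lying across the sieve at the start; this point is its centre, y along its axis
- pin_a_center (a point): slim steel pin, a cylinder 14 mm in diameter and 64 mm long (35 g) that rolls freely, lying across the sieve at the start, nearer the slots than the barrels; this point is its centre, y along its axis
- pin_b_center (a point): slim steel pin, a cylinder 14 mm in diameter and 64 mm long (35 g) that rolls freely, lying across the sieve at the start, nearer the slots than the barrels; this point is its centre, y along its axis
- cup: fixed round black polypropylene parts cup with a wide funnel mouth: 210 mm across at the rim, 85 mm high, narrowing to 108 mm across in its lowest 30 mm, floor 6 mm thick; origin at the centre of its underside
- tray: fixed open wooden tray lined with cork, 172 mm (x) by 162 mm (y) outside, 48 mm high, walls 6 mm, inner floor 9 mm up; origin at the centre of its underside, z up
- mat: fixed thin black rubber mat, 240 mm (x) by 150 mm (y), 3 mm thick, on which the sieve stands at the start; origin at the centre of its underside
- dust_plug: yellow rubber dust plug, 42 mm across, 26 mm high; a bystander, origin at its underside; not part of the job
- spacer_ring: bronze spacer ring, 42 mm outside, 12 mm high; a bystander, origin at its underside; not part of the job
- moon_filter: dark green glass Moon filter in a dark cell, 40 mm across, 8 mm high; a bystander, origin at its underside; not part of the job
- laser_tube: collimation laser tube on a flat foot, 160 mm long, 43 mm high; a bystander, origin at its underside; not part of the job
- jar: closed jar, 60 mm across, 85 mm high; a bystander, origin at its underside; not part of the job
- driver: screwdriver, 180 mm long; a bystander, origin on it; not part of the job
- lens_brush: brush, 160 mm long; a bystander, origin on it; not part of the job
There are look-alikes about, which are no part of the job. What is shaped like the part that bears pin_b_center but orange is not meant.

How it is judged:
By the outcome, as a careful person would: the job done as asked, in the order asked, and still so for the second after the job is handed in, with the robot touching nothing.
It also fails if it takes over 72 s, if anything falls off the work surface, if the arm or the gripper's body presses on something with over 40 N, if the wrist force passes 120 N, or if a joint passes its speed limit or range.

ROBOT

A 7-joint arm with a two-finger parallel gripper is mounted at the origin on the work surface. World frame = base frame: x ahead of the robot, y to its left, z up, the work surface at z = 0. Lengths are in mm, angles in degrees, forces in N, time in s.
With the tool pointing down it reaches from about 400 to 850 mm from the base axis. Payload 6.9 kg.
Tool frame: the origin (TCP) lies at the very end of the fingers, on their centre line; the grasp point (between the pads) lies 19 mm behind it; z points along the fingers, y is the direction in which the jaws open and shut (so a half turn about z gives the same grasp; the last joint's range is limited). The gripper opens to 85 mm and grips with 20 to 120 N. Pads are 22 mm wide; open, the fingers measure 114 mm over their backs; the gripper's body (76 mm by 85 mm) begins 54 mm behind the grasp point. The pads swing forward as they close: fully open they stand 13 mm farther back than shut.
Start: joints at [71.19, 29.078, -13.613, 85.955, 7.202, 65.827, -8.869], TCP at [262.672, -567.111, 231.275] pointing down, gripper open.
Joint ranges: [-176.47, 176.47], [-13.61, 117.27], [-81.72, 77.17], [0.22, 143.17], [-87.28, 267.28], [10, 112.55], [-165.47, 165.47]. Speed limits (degrees/s): [136.94, 136.94, 180, 180, 180, 180, 180].

INTERFACE

Orientations are given as [roll, pitch, yaw] about the fixed x, y, z axes, in that order (R = Rz(yaw) Ry(pitch) Rx(roll)).
In Python, from rig import arm gives the robot as it stands.
- The arm moves only by the tool arm_command, never from a script. Its argument "rows" is a list of rows, each an object with "dp": the shift along the tool's x, y, z in mm, a list of three; "twist": the turn about the tool's z in degrees; "grip": the gripper's target within -1 to 1 (shut at 1, half-way at 0, fully open at -1). A call has 1 to 20 rows; each row shifts and turns the commanded pose from where the row before left it, along the tool's axes as they then stand; what a row does not reach is not made up. A row lasts 1/12 s, in which the tool goes at most 41.7 mm and 7.16 degrees, less where a joint would pass 70% of its speed; a pose out of reach is approached as far as the arm can. A call with a gripper value outside its range is refused whole. The fingers move at their own pace and stop on an object; the grip force is fixed at half the most. Time passes only in rows, so rows that do not move let the fingers close. It gives the time, the measured TCP pose, the force and the opening at its end, in the units of the state.
- arm.sense(): the state, without advancing time (a new reading comes with each control period).
- arm.camera(name): name is "scene" or "top" or "wrist"; returns the picture (480x640x3 uint8, red, green, blue); there is no depth.
- arm.calibration(name): a dict with "camera_matrix" (3x3 intrinsics, pixels), "R" (3x3) and "t" (3): a world point X has camera coordinates R X + t. Camera axes: x right, y down, z forward; pixel columns grow to the right and rows downward; lengths in mm; the calibration is good to about 2 mm. A picture is of the moment at which its call begins: read the wrist's pose just before it. calibration takes no time and is no camera call; for the wrist camera it gives the pose at the moment of the call.
- arm.close_job(): hands the job in, once; it reports no verdict.
The state is a dict: "time": time; "joints": joint angles; "qd": joint speeds; "joint_torque": joint torques, N m; "position": TCP position; "eef_rot": TCP orientation; "ft_force": force on the tool from outside, world axes, zero at the start; "torque": the same for the moment, N m; "grip_width": finger opening in mm.
Only numpy, scipy, OpenCV 4.12 (cv2) and the standard library are available. Lean on these libraries where they do the work, as an engineer would, in place of code of your own. Each camera call takes 0.05 s, during which the arm holds its last target.

## Working session

There is one attempt and no reset: what is moved stays moved. The work goes in short steps, Python scripts to look and compute and a tool call to move; the robot and the scene stay as the last step left them, time stands still between calls to the robot, and variables do not carry over. Pictures are saved under pics/ and viewed, and the job is handed in when it is done.

Besides the shell and the picture viewer there is one more tool, called after ">>>" as a command line: name --argument value ..., lists and objects as JSON in quotes. arm_command: Moves the arm, as the interface text tells. Its arguments: {"type":"object","properties":{"rows":{"type":"array","items":{"type":"object","properties":{"dp":{"type":"array","items":{"type":"number"}},"twist":{"type":"number"},"grip":{"type":"number"}}}}},"required":["rows"]}

```bash
ls; mkdir -p pics; python3 - <<'E'
from rig import arm
import cv2
s=arm.sense(); print({k:s[k] for k in ('time','position','eef_rot','grip_width','ft_force')})
for n in ('scene','top'):
    im=arm.camera(n); cv2.imwrite(f'pics/{n}0.png',im[:,:,::-1])
    c=arm.calibration(n); print(n,c)
E
```

```text
pics
{'time': 0.0, 'position': array([ 262.3909388 , -566.69071897,  230.42865944]), 'eef_rot': array([-1.79896794e+02,  2.68171413e-03,  2.48530292e+01]), 'grip_width': 85.25944270422048, 'ft_force': array([-0.45718556, -0.49442041,  0.56254645])}
scene {'camera_matrix': array([[625.21878771,   0.        , 316.0271362 ],
       [  0.        , 625.21878771, 236.481675  ],
       [  0.        ,   0.        ,   1.        ]]), 'R': array([[ 0.50336698,  0.86392455,  0.01600192],
       [ 0.57524063, -0.32123105, -0.75226912],
       [-0.64476344,  0.38787239, -0.6586616 ]]), 't': array([-268.06454   , -234.50166091, 1549.479074  ])}
top {'camera_matrix': array([[621.64904366,   0.        , 305.38934004],
       [  0.        , 621.64904366, 244.43757342],
       [  0.        ,   0.        ,   1.        ]]), 'R': array([[-0.00335727, -0.99987403, -0.01551309],
       [-0.98504029,  0.00597948, -0.17222044],
       [ 0.17229151,  0.01470283, -0.98493627]]), 't': array([   7.39185049,  548.22773216, 1312.90699292])}
```

View pics/scene0.png

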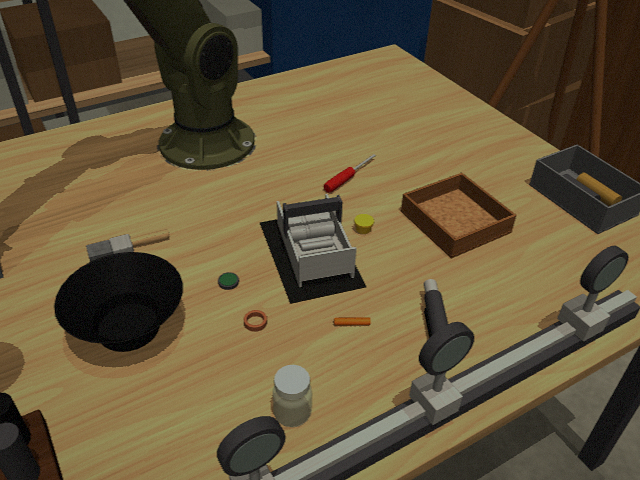

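View pics/top0.png

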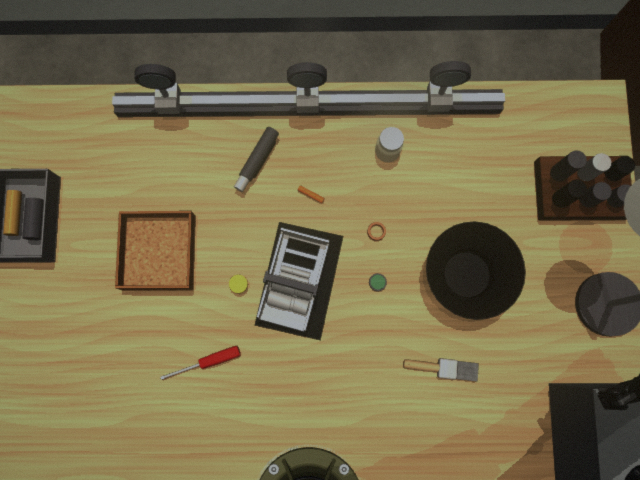

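View pics/z1.png

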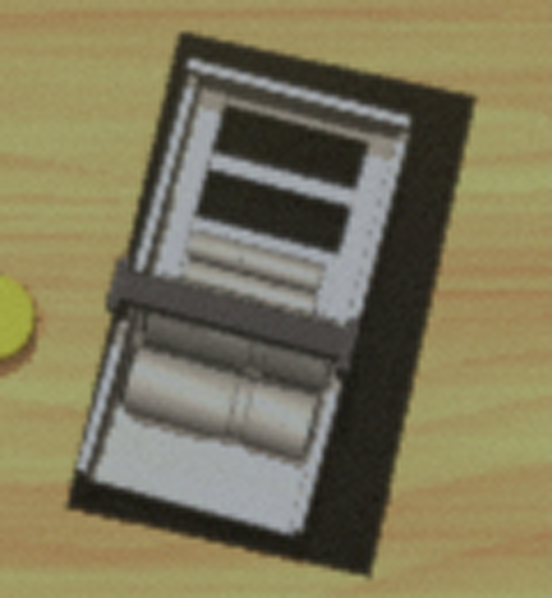

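View pics/z2.png

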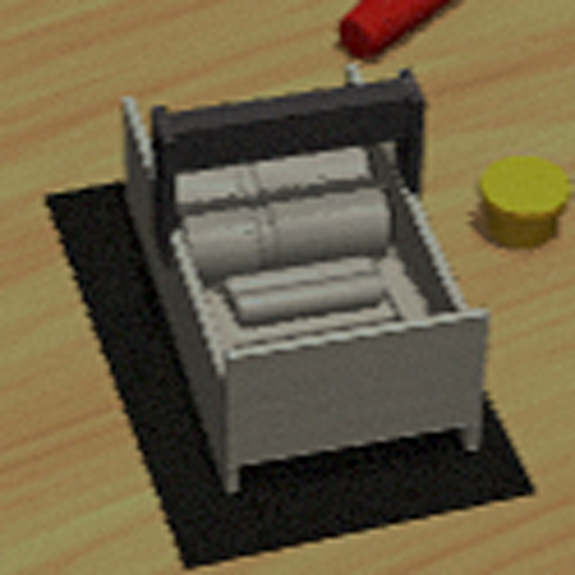

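```bash
cat > h.py <<'E'
import numpy as np,cv2
CAL={}
def cal(n):
    from rig import arm
    if n not in CAL: CAL[n]=arm.calibration(n)
    return CAL[n]
def ray(n,u,v,z,c=None):
    c=c or cal(n); R,t,K=c['R'],c['t'],c['camera_matrix']
    C=-R.T@t; d=R.T@np.linalg.inv(K)@np.array([u,v,1.]); return C+d*(z-C[2])/d[2]
def proj(n,X,c=None):
    c=c or cal(n); p=c['camera_matrix']@(c['R']@np.asarray(X,float)+c['t']); return p[:2]/p[2]
E
python3 - <<'E'
from h import *
np.set_printoptions(precision=1,suppress=True)
for n in('top','scene'): c=cal(n); print(n,'cam',-c['R'].T@c['t'])
z1=lambda p:(240+(p[0]+.5)/4.6-.5,215+(p[1]+.5)/4.6-.5)
z2=lambda p:(250+(p[0]+.5)/4.6-.5,180+(p[1]+.5)/4.6-.5)
M=np.array([ray('top',*z1(p),3) for p in [(180,33),(476,97),(371,577),(70,508)]]); print('mat',M,M.mean(0))
M2=np.array([ray('scene',*z2(p),3) for p in [(187,568),(535,492),(45,197)]]); print('mat scene',M2, (M2[1]+M2[2])/2)
for nm,p in [('bar L up',(120,262)),('bar L dn',(108,308)),('bar R up',(358,322)),('bar R dn',(345,367))]:
    print(nm,ray('top',*z1(p),111))
for nm,p in [('barS l near',(165,120)),('barS r near',(420,92))]:
    print(nm,ray('scene',*z2(p),111))
# slotted end wall top corners (z=3+78)
for nm,p in [('wall L',(190,62)),('wall R',(410,122))]: print(nm,ray('top',*z1(p),81))
for nm,p in [('wall sl',(228,360)),('wall sr',(487,315))]: print(nm,ray('scene',*z2(p),81))
# foot corners on mat z=3
for nm,p in [('foot l',(232,490)),('foot r',(476,448))]: print(nm,ray('scene',*z2(p),3))
# colored things
a=cv2.imread('pics/top0.png'); hsv=cv2.cvtColor(a,cv2.COLOR_BGR2HSV)
m=(hsv[:,:,2]<45).astype(np.uint8)
n,l,st,ce=cv2.connectedComponentsWithStats(m)
for i in range(1,n):
    if st[i,4]>300: print(st[i],ce[i])
E
```

```text
top cam [ 313.8  -15.2 1387.7]
scene cam [1268.9 -444.7  848.5]
mat [[608.8  66.    3. ]
 [575.6 -80.    3. ]
 [342.2 -26.5   3. ]
 [375.6 118.1   3. ]] [475.6  19.4   3. ]
mat scene [[578.  -81.1   3. ]
 [610.9  63.1   3. ]
 [344.4 -28.3   3. ]] [477.7  17.4   3. ]
bar L up [480.6  86.3 111. ]
bar L dn [459.8  91.5 111. ]
bar R up [453.  -20.7 111. ]
bar R dn [432.8 -14.7 111. ]
barS l near [442.2 -16.4 111. ]
barS r near [477.3  85.5 111. ]
wall L [578.3  56.7  81. ]
wall R [549.3 -45.6  81. ]
wall sl [553.2 -48.5  81. ]
wall sr [580.6  54.   81. ]
foot l [549.1 -44.5   3. ]
foot r [577.6  55.8   3. ]
[    0     0   640   187 12355] [409.   41.2]
[135  67  40  24 567] [156.1  79.1]
[116 106 144  11 492] [186.8 113.5]
[ 550  156   54   59 1574] [571.8 189. ]
[535 158  91  62 589] [559.7 202.7]
[  0 171  45  71 557] [ 14.2 184.3]
[   0  170   59   92 1210] [ 46.2 223.7]
[ 427  222   98   97 7379] [475.2 270.3]
[ 256  231   86  108 1573] [316.5 294.1]
[ 550  375   90  105 5307] [582.8 424.4]
[280 461  58  19 606] [309.2 473.2]
```

```bash
python3 - <<'E'
from h import *
np.set_printoptions(precision=1,suppress=True)
a=cv2.imread('pics/top0.png')
m=(cv2.cvtColor(a,cv2.COLOR_BGR2HSV)[:,:,2]<45).astype(np.uint8)
n,l,st,ce=cv2.connectedComponentsWithStats(m)
i=l[270,475]; ys,xs=np.where(l==i)
print('bbox',xs.min(),xs.max(),ys.min(),ys.max())
for u,v in [(xs.min(),270),(xs.max(),270),(475,ys.min()),(475,ys.max()),((xs.min()+xs.max())/2,(ys.min()+ys.max())/2)]: print('cup',ray('top',u,v,85))
for p in [(118,212),(194,211),(195,290),(117,290)]: print('tray',ray('top',*p,48))
for nm,p,z in [('plug',(238,284),26),('ring',(376,231),12),('moon',(377,282),8),('jar',(391,139),85),('brush0',(405,364),10),('brush1',(478,370),10),('drv0',(163,378),5),('drv1',(239,350),20),('laser0',(240,185),30),('laser1',(273,133),40),('orange',(311,194),7),('graytray',(58,172),60),('graytray2',(53,262),60),('rail',(115,108),20),('lens',(155,90),20),('lens',(307,100),20)]: print(nm,ray('top',*p,z))
E
```

```text
bbox 427 524 222 318
cup [ 485.5 -251.7   85. ]
cup [ 484.4 -454.9   85. ]
cup [ 588.1 -357.5   85. ]
cup [ 384.6 -347.3   85. ]
cup [ 485.  -353.4   85. ]
tray [623.8 420.4  48. ]
tray [624.9 251.3  48. ]
tray [449.4 244.3  48. ]
tray [450.3 414.1  48. ]
plug [464.5 153.9  26. ]
ring [ 584.2 -153.7   12. ]
moon [ 469.3 -153.7    8. ]
jar [ 774.7 -183.8   85. ]
brush0 [ 290.  -210.1   10. ]
brush1 [ 276.7 -367.3   10. ]
drv0 [261.5 317.5   5. ]
drv1 [321.1 150.3  20. ]
laser0 [688.5 152.3  30. ]
laser1 [807.3  77.7  40. ]
orange [672.4  -7.8   7. ]
graytray [713.3 555.3  60. ]
graytray2 [510.7 552.9  60. ]
rail [879.1 448.7  20. ]
lens [922.8 356.6  20. ]
lens [894.4   0.3  20. ]
```

>>> arm_command --rows '[{"dp": [0,0,-10],"twist": -7.15,"grip": -1},{"dp": [0,0,-10],"twist": -7.15,"grip": -1},{"dp": [0,0,-10],"twist": -7.15,"grip": -1},{"dp": [0,0,-10],"twist": -7.15,"grip": -1},{"dp": [0,0,-10],"twist": -7.15,"grip": -1},{"dp": [0,0,-10],"twist": -7.15,"grip": -1},{"dp": [0,0,-10],"twist": -7.15,"grip": -1}]'

```text
time: 0.68
position: [262.5, -566.9, 301.3]
eef_rot: [-180.0, -0.0, 75.3]
ft_force: [-0.2, 0.3, 0.0]
grip_width: 85.5
```

>>> arm_command --rows '[{"dp": [39.5,2,0],"twist": 0,"grip": -1},{"dp": [39.5,2,0],"twist": 0,"grip": -1},{"dp": [39.5,2,0],"twist": 0,"grip": -1},{"dp": [39.5,2,0],"twist": 0,"grip": -1},{"dp": [39.5,2,0],"twist": 0,"grip": -1},{"dp": [39.5,2,0],"twist": 0,"grip": -1},{"dp": [39.5,2,0],"twist": 0,"grip": -1},{"dp": [39.5,2,0],"twist": 0,"grip": -1},{"dp": [39.5,2,0],"twist": 0,"grip": -1},{"dp": [39.5,2,0],"twist": 0,"grip": -1},{"dp": [39.5,2,0],"twist": 0,"grip": -1},{"dp": [39.5,2,0],"twist": 0,"grip": -1},{"dp": [39.5,2,0],"twist": 0,"grip": -1},{"dp": [39.5,2,0],"twist": 0,"grip": -1},{"dp": [39.5,2,0],"twist": 0,"grip": -1},{"dp": [39.5,2,0],"twist": 0,"grip": -1}]'

```text
time: 2.02
position: [458.1, 36.4, 301.2]
eef_rot: [180.0, 0.0, 74.9]
ft_force: [1.5, -0.9, 0.4]
grip_width: 85.3
```

```bash
python3 - <<'E'
from rig import arm
import cv2
s=arm.sense(); print(s['time'],s['joints'],s['position'],s['eef_rot'])
c=arm.calibration('wrist');print(c)
im=arm.camera('wrist'); cv2.imwrite('pics/w1.png',im[:,:,::-1])
E
```

```text
2.0167 [ 27.93501935  13.93806073 -45.35887999 102.14762216  10.65410364
  68.31588404 -35.67720416] [458.13390983  36.42301933 301.23790217] [1.79997051e+02 2.62155276e-02 7.48686855e+01]
{'camera_matrix': array([[346.53001957,   0.        , 310.1807157 ],
       [  0.        , 346.53001957, 234.00682104],
       [  0.        ,   0.        ,   1.        ]]), 'R': array([[ 0.9657331 , -0.25953529, -0.00100864],
       [-0.2493836 , -0.92902097,  0.27336397],
       [-0.07188465, -0.2637451 , -0.96191014]]), 't': array([-432.46708831,   93.95116186,  488.61418122])}
```

View pics/w1.png

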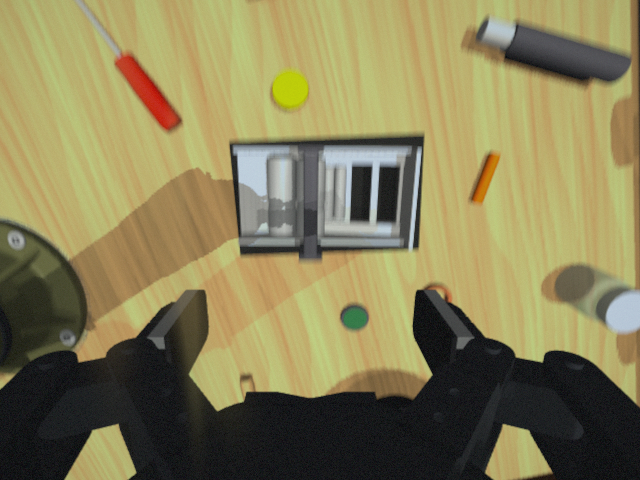

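```bash
python3 - <<'E'
from h import *
np.set_printoptions(precision=1,suppress=True)
a=cv2.imread('pics/w1.png')
cv2.imwrite('pics/w1z.png',cv2.resize(a[125:270,220:430],None,fx=3.8,fy=3.8,interpolation=cv2.INTER_CUBIC))
E
```

```text
(no output)
```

View pics/w1z.png

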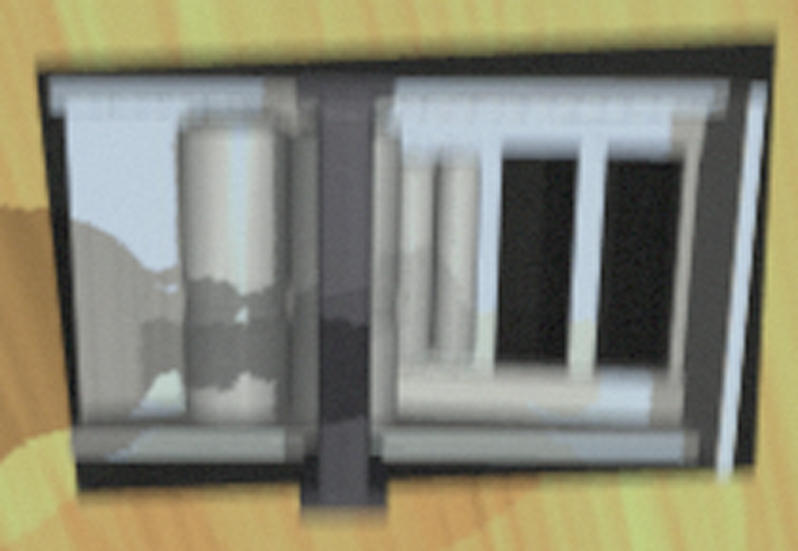

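```bash
cat > w1c.py <<'E'
E
python3 - <<'E'
from h import *
np.set_printoptions(precision=1,suppress=True)
from rig import arm
c=arm.calibration('wrist')
f=lambda p:(220+(p[0]+.5)/3.8-.5,125+(p[1]+.5)/3.8-.5)
b=ray('w',*f((344,517)),111,c);t=ray('w',*f((344,78)),111,c); print(b,t,(b+t)/2,np.linalg.norm(b-t))
for x in (318,370): print(ray('w',*f((x,295)),111,c))
P=[ray('w',*f(p),3,c) for p in [(37,70),(775,42),(755,466),(80,492)]]; print('mat',P,sum(P)/4)
print('yaw',[np.degrees(np.arctan2(-(t-b)[0],(t-b)[1]))])
w=[ray('w',*f(p),81,c) for p in [(728,478),(757,85)]];print('wall',w)
E
```

```text
[446.5  -4.8 111. ] [475.2 106.  111. ] [460.8  50.6 111. ] 114.39994601143573
[455.2  55.4 111. ]
[468.1  52.  111. ]
mat [array([378.8, 131.3,   3. ]), array([612.2,  80. ,   3. ]), array([581.6, -60.5,   3. ]), array([348.6, -10.1,   3. ])] [480.3  35.2   3. ]
yaw [np.float64(-14.505671211471276)]
wall [array([554.9, -31.6,  81. ]), array([581.8,  75.9,  81. ])]
```

```bash
python3 - <<'E'
from rig import arm
import cv2,pickle
s=arm.sense(); print(s['time'],s['position'],s['eef_rot'],s['qd'])
c=arm.calibration('wrist');print(c['t']);pickle.dump(c,open('wc.pkl','wb'))
im=arm.camera('wrist'); a=im[:,:,::-1];cv2.imwrite('pics/w2.png',a)
cv2.imwrite('pics/w2z.png',cv2.resize(a[125:280,220:430],None,fx=3.8,fy=3.8,interpolation=cv2.INTER_CUBIC))
E
```

```text
2.0667 [459.68040423  45.4657154  301.94398839] [179.91983718  -0.34621254  75.40803813] [ 4.56805769 -2.58336964  0.76532444  2.50508815 -3.14027015 -0.45610533
 13.10738016]
[-433.52666193  100.96323058  489.64604793]
```

View pics/w2z.png

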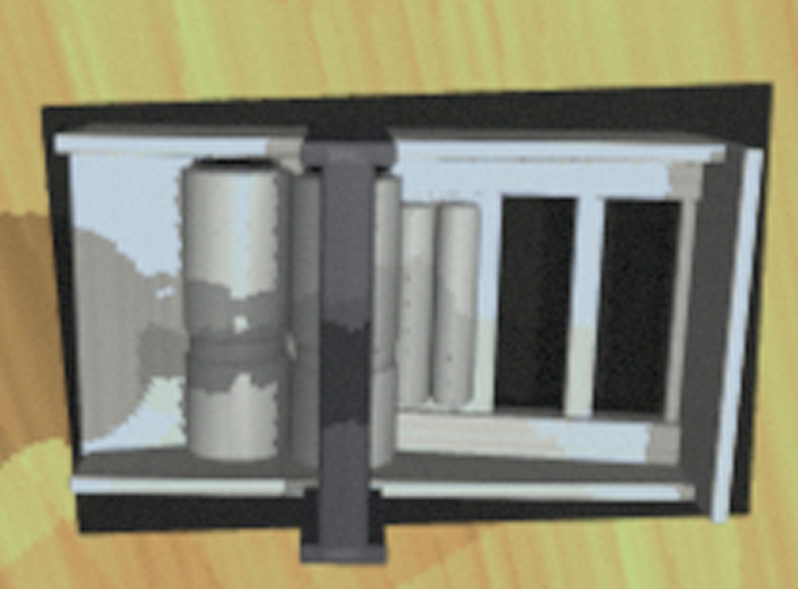

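```bash

python3 - <<'E'
from h import *
import pickle
np.set_printoptions(precision=1,suppress=True)
c=pickle.load(open('wc.pkl','rb'))
f=lambda p:(220+(p[0]+.5)/3.8-.5,125+(p[1]+.5)/3.8-.5)
b=ray('w',*f((344,562)),111,c);t=ray('w',*f((347,141)),111,c); print(b,t,(b+t)/2,np.linalg.norm(b-t))
for x in (319,371): print(ray('w',*f((x,350)),111,c))
P=[ray('w',*f(p),3,c) for p in [(42,106),(772,86),(748,512),(80,531)]]; print('mat',P,sum(P)/4)
print('yaw',[np.degrees(np.arctan2(-(t-b)[0],(t-b)[1]))])
w=[ray('w',*f(p),81,c) for p in [(728,520),(760,150)]];print('wall',w)
E
```

```text
[443.3 -17.3 111. ] [472.1  91.1 111. ] [457.7  36.9 111. ] 112.1727964957507
[451.7  41.4 111. ]
[464.8  38.  111. ]
mat [array([376.8, 120.1,   3. ]), array([609. ,  66.6,   3. ]), array([576.3, -76.8,   3. ]), array([344.2, -24.1,   3. ])] [476.6  21.4   3. ]
yaw [np.float64(-14.886992337853936)]
wall [array([552.6, -44.4,  81. ]), array([579.7,  58.7,  81. ])]
```

>>> arm_command --rows '[{"dp": [0,-20,0],"twist": 0,"grip": -1},{"dp": [0,-20,0],"twist": 0,"grip": -1},{"dp": [0,-20,0],"twist": 0,"grip": -1},{"dp": [0,-20,0],"twist": 0,"grip": -1},{"dp": [0,-20,0],"twist": 0,"grip": -1},{"dp": [0,-20,0],"twist": 0,"grip": -1}]'

```text
time: 2.62
position: [341.1, 65.8, 301.0]
eef_rot: [-180.0, 0.0, 74.9]
ft_force: [0.1, 0.1, 1.2]
grip_width: 85.4
```

```bash
python3 - <<'E'
from rig import arm
s=arm.sense(); print(s['time'],s['position'],s['eef_rot'],s['joints'],s['qd'])
E
```

```text
2.6167 [341.08297413  65.82986178 300.95140224] [-1.79962723e+02  1.86826826e-02  7.48896134e+01] [ 31.85997149   0.64879665 -47.0994488  114.57178634   0.52127996
  65.02906703 -30.56845006] [  5.4571481  -28.83820293  -0.0299567   21.71522091 -23.14939641
  -2.5135268   14.68219547]
```

>>> arm_command --rows '[{"dp": [0,-20,0],"twist": 0,"grip": -1},{"dp": [0,-20,0],"twist": 0,"grip": -1},{"dp": [0,-20,0],"twist": 0,"grip": -1},{"dp": [0,-20,0],"twist": 0,"grip": -1},{"dp": [0,-20,0],"twist": 0,"grip": -1}]'

```text
time: 3.03
position: [244.6, 92.0, 301.0]
eef_rot: [-180.0, 0.0, 74.9]
ft_force: [-0.4, -0.5, 0.0]
grip_width: 85.6
```

```bash
python3 - <<'E'
from rig import arm
s=arm.sense(); print(s['time'],s['position'],s['eef_rot'],s['joints'],s['qd'])
E
```

```text
3.0333 [244.56558634  91.95407672 301.04866914] [-1.79992046e+02  9.54726387e-03  7.48656269e+01] [ 30.77011954 -11.98407942 -43.80823144 122.36657575  -9.00452973
  66.61406418 -23.94135176] [-13.81596948 -29.62911624  15.90188578  16.28064784 -19.43148275
   8.34204857  11.3460706 ]
```

>>> arm_command --rows '[{"dp": [0,-15,0],"twist": 0,"grip": -1},{"dp": [0,-15,0],"twist": 0,"grip": -1},{"dp": [0,-15,0],"twist": 0,"grip": -1}]'

```text
time: 3.28
position: [211.1, 100.6, 301.5]
eef_rot: [179.9, 0.0, 74.7]
ft_force: [0.0, -0.5, -0.3]
grip_width: 85.4
```

```bash
python3 - <<'E'
from rig import arm
s=arm.sense(); print(s['time'],s['position'],s['eef_rot'],s['joints'],s['qd'])
E
```

```text
3.2833 [211.10273674 100.5554979  301.48522189] [1.79893792e+02 4.65651618e-02 7.47257618e+01] [ 11.1711038  -13.59008667 -30.91816219 124.56535445  -7.41526225
  67.26131248 -31.43642424] [-9.74922419e+01  8.34159368e-02  6.12600351e+01  6.03415225e+00
  1.32223194e+01  6.06473892e-01 -4.14778727e+01]
```

>>> arm_command --rows '[{"dp": [0,-15,0],"twist": 0,"grip": -1},{"dp": [0,-15,0],"twist": 0,"grip": -1},{"dp": [0,-15,0],"twist": 0,"grip": -1}]'

```text
time: 3.53
position: [194.7, 106.3, 302.3]
eef_rot: [179.8, -0.0, 74.8]
ft_force: [-0.1, -0.4, -0.0]
grip_width: 85.5
```

```bash
python3 - <<'E'
from rig import arm
s=arm.sense(); print(s['time'],s['position'],s['eef_rot'],s['joints'],s['qd'])
E
```

```text
3.5333 [194.74050549 106.29107621 302.28099514] [ 1.79773215e+02 -1.59100188e-02  7.48365133e+01] [-13.01236177 -13.59044335 -15.680568   125.52071469  -3.78673612
  67.45015337 -41.99512662] [-95.61592583  -0.10481606  59.65713383   3.0347978   14.76750126
   0.52979032 -42.72258673]
```

>>> arm_command --rows '[{"dp": [0,-15,0],"twist": 0,"grip": -1},{"dp": [0,-15,0],"twist": 0,"grip": -1},{"dp": [0,-15,0],"twist": 0,"grip": -1},{"dp": [0,-15,0],"twist": 0,"grip": -1}]'

```text
time: 3.87
position: [163.2, 131.0, 294.0]
eef_rot: [-179.5, 0.8, 74.9]
ft_force: [0.1, 0.1, 0.0]
grip_width: 85.2
```

```bash
python3 - <<'E'
from rig import arm
s=arm.sense(); print(s['time'],s['position'],s['eef_rot'],s['joints'],s['qd'])
E
```

```text
3.8667 [163.15161725 131.04015612 293.97805926] [-179.53469833    0.78476455   74.91048396] [-36.86452779 -13.58515463  -6.03843805 127.1347419   -1.50859084
  67.29716372 -57.22321367] [-3.63150265e+01 -2.87305309e-04 -2.76008574e+00  5.10638425e+00
 -1.56514820e+00 -1.15733828e+00 -3.73552142e+01]
```

>>> arm_command --rows '[{"dp": [-16,-12,0],"twist": 0,"grip": -1},{"dp": [-16,-12,0],"twist": 0,"grip": -1},{"dp": [-16,-12,0],"twist": 0,"grip": -1}]'

```text
time: 4.12
position: [145.9, 117.3, 276.7]
eef_rot: [-178.3, 2.6, 74.9]
ft_force: [-0.8, 1.0, -0.2]
grip_width: 85.1
```

```bash
python3 - <<'E'
from rig import arm
s=arm.sense(); print(s['time'],s['position'],s['eef_rot'],s['joints'],s['qd'])
E
```

```text
4.1167 [145.88294406 117.25451497 276.7400836 ] [-178.25192801    2.60822078   74.91540453] [-36.70082141 -13.56949251  -6.41193199 130.05921366  -1.74531371
  66.57726454 -57.28062029] [-0.12591625 -0.04557436 -0.86531614 11.65953145 -1.03605886 -2.96414748
 -1.76491274]
```

>>> arm_command --rows '[{"dp": [24,18,-10],"twist": 0,"grip": -1},{"dp": [24,18,-10],"twist": 0,"grip": -1},{"dp": [24,18,-10],"twist": 0,"grip": -1},{"dp": [0,0,0],"twist": 0,"grip": -1}]'

```text
time: 4.45
position: [222.9, 177.0, 303.3]
eef_rot: [-178.4, 2.4, 74.8]
ft_force: [0.5, 0.3, 0.9]
grip_width: 85.5
```

```bash
python3 - <<'E'
from rig import arm
s=arm.sense(); print(s['time'],s['position'],s['eef_rot'],s['joints'],s['qd'])
E
```

```text
4.45 [222.85832446 176.95424641 303.27574425] [-178.38268406    2.37866052   74.78548818] [-36.31473261  -4.5225561   -6.23005645 118.96112972  -0.63277654
  68.41062587 -57.51372939] [-7.04990624e-02 -3.26090488e+00 -5.35619514e-02  6.51964505e+00
 -6.90381118e-01  1.04191586e+00 -2.05251937e-03]
```

```bash
cat > kin.py <<'E'
import numpy as np, itertools
from scipy.optimize import least_squares
from scipy.spatial.transform import Rotation as Ro
D=[([71.19,29.078,-13.613,85.955,7.202,65.827,-8.869],[262.672,-567.111,231.275],[180,0,24.85]),
([27.93501935,13.93806073,-45.35887999,102.14762216,10.65410364,68.31588404,-35.67720416],[458.13390983,36.42301933,301.23790217],[179.997,.026,74.869]),
([31.85997149,0.64879665,-47.0994488,114.57178634,0.52127996,65.02906703,-30.56845006],[341.08297413,65.82986178,300.95140224],[-179.96,.0187,74.89]),
([30.77011954,-11.98407942,-43.80823144,122.36657575,-9.00452973,66.61406418,-23.94135176],[244.56558634,91.95407672,301.04866914],[-179.99,.0095,74.866]),
([11.1711038,-13.59008667,-30.91816219,124.56535445,-7.41526225,67.26131248,-31.43642424],[211.10273674,100.5554979,301.48522189],[179.894,.0466,74.726]),
([-13.01236177,-13.59044335,-15.680568,125.52071469,-3.78673612,67.45015337,-41.99512662],[194.74050549,106.29107621,302.28099514],[179.773,-.0159,74.8365]),
([-36.86452779,-13.58515463,-6.03843805,127.1347419,-1.50859084,67.29716372,-57.22321367],[163.15161725,131.04015612,293.97805926],[-179.5347,.7848,74.91]),
([-36.70082141,-13.56949251,-6.41193199,130.05921366,-1.74531371,66.57726454,-57.28062029],[145.88294406,117.25451497,276.7400836],[-178.252,2.608,74.9154]),
([-36.31473261,-4.5225561,-6.23005645,118.96112972,-0.63277654,68.41062587,-57.51372939],[222.85832446,176.95424641,303.27574425],[-178.3827,2.3787,74.785])]
def fk(q,p,s):
    # p: z0, L1, a1, L2, a2, L3, a3, off1, off7 ; s signs for j1,j3,j5,j7
    q=np.radians(q); o1,o7=p[7],p[8]
    R=Ro.from_euler('z',s[0]*q[0]+o1); T=np.array([0,0,p[0]])
    R=R*Ro.from_euler('y',q[1]); 
    T=T+R.apply([p[2],0,p[1]]); R=R*Ro.from_euler('z',s[1]*q[2])
    # elbow offset a1 is applied after j3 (below)
    T=T-R.apply([0,0,0])
    R=R*Ro.from_euler('y',q[3])
    T=T+R.apply([p[4],0,p[3]]); R=R*Ro.from_euler('z',s[2]*q[4])
    R=R*Ro.from_euler('y',q[5]); T=T+R.apply([p[6],0,p[5]])
    R=R*Ro.from_euler('z',s[3]*q[6]+o7)
    return T,R
def fk(q,p,s):
    q=np.radians(q)
    R=Ro.from_euler('z',s[0]*q[0]+p[7]); T=np.array([0,0,p[0]])
    R=R*Ro.from_euler('y',q[1])*Ro.from_euler('z',s[1]*q[2])
    T=T+R.apply([p[2],p[9],p[1]])
    R=R*Ro.from_euler('y',q[3])*Ro.from_euler('z',s[2]*q[4])
    T=T+R.apply([p[4],p[10],p[3]])
    R=R*Ro.from_euler('y',q[5])
    T=T+R.apply([p[6],p[11],p[5]])
    return T,R*Ro.from_euler('z',s[3]*q[6]+p[8])
def res(p,s):
    r=[]
    for q,x,e in D:
        T,R=fk(q,p,s); r+=list(T-x); r+=list(300*(R.inv()*Ro.from_euler('xyz',e,degrees=True)).as_rotvec())
    return np.array(r)
if __name__=='__main__':
    best=None
    for s in itertools.product((1,-1),repeat=4):
      for o7 in (0,1.57,3.14,-1.57):
        f=least_squares(res,[300,400,0,400,0,200,0,0,o7,0,0,0],args=(s,),loss='soft_l1',max_nfev=200)
        if best is None or f.cost<best[0]: best=(f.cost,s,f.x); print(f.cost,s,np.round(f.x,2))
    np.savez('kin.npz',p=best[2],s=best[1]); print(np.round(res(best[2],best[1]),1).reshape(-1,6))
E
python3 kin.py
```

```text
2116.339940654985 (1, 1, 1, 1) [ 4.29087e+03  5.76940e+02 -8.71000e+00  1.20310e+02 -5.98350e+02
  5.05934e+03  1.49640e+02 -5.20000e-01  1.64950e+02  3.54800e+01
 -1.54454e+03  1.78052e+03]
2116.3399406544227 (1, 1, 1, 1) [ 4.29086e+03  5.76940e+02 -8.71000e+00  1.20300e+02 -5.98350e+02
  5.05934e+03  1.49640e+02 -5.20000e-01  1.58000e+00  3.54800e+01
  6.42000e+00  2.29570e+02]
2116.3399406543735 (1, 1, 1, 1) [ 4.29086e+03  5.76940e+02 -8.71000e+00  1.20300e+02 -5.98350e+02
  5.05934e+03  1.49640e+02 -5.20000e-01  1.58000e+00  3.54800e+01
  1.07340e+03 -8.37420e+02]
1863.4653442272336 (-1, -1, 1, 1) [-113.14  584.98   -1.41  380.78   -8.96   17.74    5.09  -50.28  668.77
  -17.47   42.78  -45.02]
1863.4653442271508 (-1, -1, 1, 1) [-1.1314e+02  5.8498e+02 -1.4100e+00  3.8078e+02 -8.9600e+00  1.7740e+01
  5.0900e+00 -1.0000e-02  2.7600e+00 -1.7470e+01 -3.0790e+01  2.8540e+01]
728.4200612951458 (-1, -1, 1, -1) [-1.1274e+02  5.8514e+02 -1.3200e+00  3.8087e+02 -7.9600e+00  1.7350e+01
  4.8600e+00 -1.0000e-02  1.5800e+00 -1.7010e+01  1.8678e+02 -1.8916e+02]
5.408517317297392 (-1, -1, -1, -1) [206.48 577.56  -0.95 389.95   8.77 310.2    5.48   0.     1.57 -20.59
 -61.47  57.89]
5.408517317217171 (-1, -1, -1, -1) [ 206.48  577.56   -0.95  389.95    8.77  310.2     5.48    0.      1.57
  -20.59  354.34 -357.92]
[[ 0.   1.7  0.2 -0.  -0.   0. ]
 [ 2.  -0.2 -0.1 -0.   0.  -0. ]
 [ 1.4 -0.7 -0.1  0.   0.  -0. ]
 [ 1.1 -0.6  0.1  0.   0.  -0. ]
 [ 0.1 -0.   0.1  0.  -0.  -0. ]
 [-1.3 -0.1 -0.  -0.  -0.  -0. ]
 [-1.3 -0.5 -0.1  0.   0.   0. ]
 [-0.3  0.4 -0.1  0.   0.  -0. ]
 [-0.2  0.6  0.1  0.   0.   0. ]]
```

```bash
cat > sim.py <<'E'
import numpy as np
from scipy.optimize import lsq_linear,least_squares
from scipy.spatial.transform import Rotation as Ro
from kin import fk
k=np.load('kin.npz'); P,S=k['p'],tuple(k['s'])
LO=np.array([-176.47,-13.61,-81.72,.22,-87.28,10,-165.47]);HI=np.array([176.47,117.27,77.17,143.17,267.28,112.55,165.47])
def F(q): return fk(q,P,S)
def tilt(R): # horizontal direction/magnitude of tool-z lean
    z=R.apply([0,0,1]); return np.degrees(np.arccos(-z[2])),np.degrees(np.arctan2(z[1],z[0]))
def tiltxy(R):
    z=R.apply([0,0,1]); return np.degrees(np.arcsin(z[:2]))
def row(q,dp,tw,w=300,reg=1e-3):
    T,R=F(q); Tg=T+R.apply(dp); Rg=R*Ro.from_euler('z',tw,degrees=True)
    def f(x):
        t,r=F(x); return np.r_[t-Tg,w*(r.inv()*Rg).as_rotvec(),reg*100*(x-q)*.05]
    x=least_squares(f,np.clip(q,LO+1e-6,HI-1e-6),bounds=(LO,HI),xtol=1e-9,ftol=1e-9).x
    return x
E
python3 - <<'E'
from sim import *
q0=np.array([-36.86452779,-13.58515463,-6.03843805,127.1347419,-1.50859084,67.29716372,-57.22321367])
for w in (100,200,300,400,600,900):
    q=q0.copy()
    for _ in range(3): q=row(q,[-16,-12,0],0,w)
    T,R=F(q); print(w,np.round(T,1),np.round(R.as_euler('xyz',degrees=True),2),np.round(q,1))
E
```

```text
100 [118.7  97.  295.7] [-173.81    8.67   75.37] [-39.2 -13.6  -4.6 127.9  -1.9  76.3 -58.1]
200 [127.  103.7 289.7] [-175.19    6.79   75.19] [-39.2 -13.6  -4.7 128.5  -1.8  73.4 -58.2]
300 [134.4 109.8 284.1] [-176.46    5.05   75.06] [-39.2 -13.6  -4.7 129.1  -1.6  70.6 -58.2]
400 [139.6 114.  280.1] [-177.37    3.8    74.99] [-39.2 -13.6  -4.8 129.6  -1.5  68.6 -58.3]
600 [145.2 118.6 275.5] [-178.36    2.41   74.94] [-39.2 -13.6  -4.8 130.3  -1.4  66.2 -58.4]
900 [148.5 121.3 272.8] [-178.96    1.58   74.92] [-39.2 -13.6  -4.9 130.7  -1.3  64.8 -58.4]
```

```bash
python3 - <<'E'
from sim import *
np.set_printoptions(precision=1,suppress=True)
q=np.array([-36.31473261,-4.5225561,-6.23005645,118.96112972,-0.63277654,68.41062587,-57.51372939])
T,R=F(q); print(T,tilt(R),tiltxy(R))
# go to r=600 along az 38, z 560
def go(q,Tg,n,tw=0):
    for i in range(n):
        T,R=F(q); d=R.inv().apply((Tg-T)/(n-i)); q=row(q,d,tw,570)
    return q
az=np.radians(38.5)
q=go(q,np.array([600*np.cos(az),600*np.sin(az),540]),15); T,R=F(q); print(T,tilt(R),q)
for i in range(30):
    T,R=F(q); q=row(q,R.inv().apply([0,0,20]),0,570); T,R=F(q); print(i,T,tilt(R),tiltxy(R),q)
E
```

```text
[222.6 177.5 303.3] (np.float64(2.8761491027214143), np.float64(-139.3665950758523)) [-2.2 -1.9]
[469.6 373.5 540. ] (np.float64(2.876083814645996), np.float64(-139.36660227411656)) [-38.7  25.7  -4.6  44.7   2.  112.5 -57.4]
0 [465.7 370.4 549.3] (np.float64(2.052860955457159), np.float64(-138.48330373750844)) [-1.5 -1.4] [-43.4  25.1   5.9  44.5  -2.6 112.5 -54.2]
1 [461.8 367.3 558.1] (np.float64(1.1979925402752374), np.float64(-136.27486505855737)) [-0.9 -0.8] [-43.6  24.3   6.1  44.5  -2.6 112.5 -54.2]
2 [458.  364.2 566.7] (np.float64(0.3483698794014598), np.float64(-123.05791524375077)) [-0.2 -0.3] [-43.7  23.5   6.3  44.4  -2.6 112.5 -54.2]
3 [454.3 361.2 575.2] (np.float64(0.5486730465470009), np.float64(26.789575331999583)) [0.5 0.2] [-43.9  22.7   6.5  44.3  -2.6 112.5 -54.2]
4 [450.6 358.4 583.6] (np.float64(1.4143466701542853), np.float64(33.93527221787268)) [1.2 0.8] [-44.1  21.9   6.7  44.2  -2.6 112.5 -54.2]
5 [447.1 355.5 591.8] (np.float64(2.2898689318941883), np.float64(35.65104648778674)) [1.9 1.3] [-44.3  21.2   6.9  44.1  -2.6 112.5 -54.2]
6 [443.7 352.8 600. ] 
[... 2673 characters left out ...]
.5 740.7] (np.float64(20.428662957379764), np.float64(38.08536702163394)) [15.9 12.4] [-49.2  11.3  12.7  35.9  -3.  112.5 -54.1]
26 [392.9 312.  747.7] (np.float64(21.351388742821985), np.float64(38.097654567148005)) [16.6 13. ] [-49.5  11.   13.   35.3  -3.  112.5 -54.1]
27 [391.  310.5 754.5] (np.float64(22.27450801400804), np.float64(38.10886244953523)) [17.4 13.5] [-49.8  10.7  13.3  34.7  -3.  112.5 -54.1]
28 [389.2 309.  761.4] (np.float64(23.197890262269354), np.float64(38.119101613835966)) [18.1 14.1] [-50.   10.5  13.7  34.   -3.1 112.5 -54.1]
29 [387.4 307.5 768.2] (np.float64(24.12140624255108), np.float64(38.1284922308989)) [18.8 14.6] [-50.3  10.2  14.   33.3  -3.1 112.5 -54.1]
```

```bash
python3 - <<'E'
from sim import *
np.set_printoptions(precision=1,suppress=True)
def go(q,Tg,n,tw=0):
    for i in range(n):
        T,R=F(q); d=R.inv().apply((Tg-T)/(n-i)); q=row(q,d,tw,570)
    return q
# start: az 0 psi 0, level, r=600,z=500
q=np.array([0,30,0,70,0,80,-90.]); 
q=least_squares(lambda x:np.r_[F(x)[0]-[600,0,540],570*(F(x)[1].inv()*Ro.from_euler('xyz',[180,0,0],degrees=True)).as_rotvec(),.01*(x-q)],q,bounds=(LO,HI)).x
print(q,F(q)[0],tilt(F(q)[1]))
for i in range(32):
    T,R=F(q); q=row(q,R.inv().apply([0,0,20]),0,570); 
    if tilt(F(q)[1])[0]>22: break
T,R=F(q); print('acq',i,T,tilt(R),q,R.as_euler('xyz',degrees=True)); qa=q.copy()
# go to cup: bar at (529,-353,235+..) twist -90
q=go(qa,np.array([560,-150,300]),15); T,R=F(q); print('mid',T,tilt(R),q)
q=go(q,np.array([529,-353,216]),15); T,R=F(q); print('cup',T,tilt(R),q)
for i in range(22): T,R=F(q);q=row(q,[0,0,0],90/22,570)
T,R=F(q); print('cup tw',T,tilt(R),q,R.as_euler('xyz',degrees=True),R.apply([0,1,0]))
for i in range(22): T,R=F(q);q=row(q,[0,0,0],-90/22,570)
q=go(q,np.array([580,0,300]),20);q=go(q,np.array([570,332,200]),20);T,R=F(q); print('tray',T,tilt(R),q)
for i in range(22): T,R=F(q);q=row(q,[0,0,0],-90/22,570)
T,R=F(q); print('tray tw',T,tilt(R),q,R.as_euler('xyz',degrees=True),R.apply([0,1,0]))
for i in range(22): T,R=F(q);q=row(q,[0,0,0],90/22,570)
q=go(q,np.array([500,100,480]),20);q=go(q,np.array([400,0,480]),10);T,R=F(q); print('untilt start',T,tilt(R),q)
for i in range(40):
    T,R=F(q); q=row(q,R.inv().apply([-20,0,0]),0,570); T,R=F(q); print(i,T,tilt(R),tiltxy(R),q)
    if tiltxy(R)[0]<0:break
E
```

```text
[ -2.2  23.8  -0.   47.8   0.  108.4 -92.2] [600.  -0. 540.] (np.float64(6.03950570239418e-05), np.float64(2.1392828240914747))
acq 25 [508.7  -0.  753.2] (np.float64(22.337810041754228), np.float64(4.121250828270939e-05)) [-10.1  11.7  12.   33.7  -3.1 112.5 -90.5] [-180.   -22.3   -0. ]
mid [ 560. -150.  300.] (np.float64(22.337765759410452), np.float64(1.2249343224899959e-05)) [  4.   13.2  15.5 103.6 -15.3  43.2 -62.2]
cup [ 529. -353.  216.] (np.float64(22.33774879082171), np.float64(-4.5127582966238254e-05)) [ 31.4  24.3  10.8 101.2 -29.2  41.2 -29.5]
cup tw [ 529. -353.  216.] (np.float64(22.337778712496316), np.float64(-1.0504612225505926e-05)) [  16.7   27.3   33.7  101.3  -43.5   47.2 -106.5] [-157.7   -0.   -90. ] [-0.9 -0.  -0.4]
tray [570. 332. 200.] (np.float64(22.337753560270176), np.float64(0.00016685540878854052)) [ -53.2   28.    21.8   99.7    4.6   35.7 -128.7]
tray tw [570. 332. 200.] (np.float64(22.33777884547021), np.float64(0.00011806778166117195)) [-37.1  26.3  -3.2 100.1  25.2  38.8 -57.4] [157.7  -0.   90. ] [ 0.9 -0.   0.4]
untilt start [400.   0. 480.] (n
[... 3568 characters left out ...]
  -0.9 501.3] (np.float64(2.8659267471167134), np.float64(1.6102562419577309)) [2.9 0.1] [  0.4 -13.6  -3.6  95.9  -0.8  94.8 -93.2]
25 [256.8  -1.  503.1] (np.float64(2.030477707014441), np.float64(2.4472454995815287)) [2.  0.1] [  0.5 -13.6  -3.6  95.6  -0.8  95.9 -93.2]
26 [252.   -1.1 505. ] (np.float64(1.1975997986684523), np.float64(4.466940594265036)) [1.2 0.1] [  0.5 -13.6  -3.6  95.3  -0.9  97.1 -93.2]
27 [247.3  -1.2 506.9] (np.float64(0.374678773513807), np.float64(15.526789981147722)) [0.4 0.1] [  0.5 -13.6  -3.6  95.   -0.9  98.2 -93.1]
28 [242.5  -1.3 509. ] (np.float64(0.48224714400156093), np.float64(167.08166868178546)) [-0.5  0.1] [  0.6 -13.6  -3.6  94.8  -1.   99.3 -93.1]
```

```bash
cat > mv.py <<'E'
import sys,numpy as np
from scipy.spatial.transform import Rotation as Ro
from rig import arm
def st():
    s=arm.sense(); R=Ro.from_euler('xyz',s['eef_rot'],degrees=True)
    z=R.apply([0,0,1]); 
    print('t %.2f'%s['time'],'pos',np.round(s['position'],1),'rot',np.round(s['eef_rot'],2),'tiltxy',np.round(np.degrees(np.arcsin(z[:2])),2),'q',np.round(s['joints'],1),'ft',np.round(s['ft_force'],1),'w %.1f'%s['grip_width'])
    return s,R
def dp(target):
    s,R=st(); d=R.inv().apply(np.array(target)-s['position']); print('dp total',np.round(d,1),'len %.0f'%np.linalg.norm(d)); return d
if __name__=='__main__':
    if len(sys.argv)>1: dp([float(a) for a in sys.argv[1:4]])
    else: st()
E
python3 mv.py 445 381 540
```

```text
t 4.45 pos [222.9 177.  303.3] rot [-178.38    2.38   74.79] tiltxy [-2.18 -1.87] q [-36.3  -4.5  -6.2 119.   -0.6  68.4 -57.5] ft [0.5 0.3 0.9] w 85.5
dp total [ 245.1  153.8 -251.6] len 383
```

>>> arm_command --rows '[{"dp": [20.4,12.8,-21],"twist": 0,"grip": -1},{"dp": [20.4,12.8,-21],"twist": 0,"grip": -1},{"dp": [20.4,12.8,-21],"twist": 0,"grip": -1},{"dp": [20.4,12.8,-21],"twist": 0,"grip": -1},{"dp": [20.4,12.8,-21],"twist": 0,"grip": -1},{"dp": [20.4,12.8,-21],"twist": 0,"grip": -1},{"dp": [20.4,12.8,-21],"twist": 0,"grip": -1},{"dp": [20.4,12.8,-21],"twist": 0,"grip": -1},{"dp": [20.4,12.8,-21],"twist": 0,"grip": -1},{"dp": [20.4,12.8,-21],"twist": 0,"grip": -1},{"dp": [20.4,12.8,-21],"twist": 0,"grip": -1},{"dp": [20.4,12.8,-21],"twist": 0,"grip": -1}]'

```text
time: 5.45
position: [442.7, 378.0, 538.7]
eef_rot: [-178.4, 2.5, 74.7]
ft_force: [-50.1, -49.8, 9.0]
grip_width: 85.3
```

```bash
python3 mv.py
```

```text
t 5.45 pos [442.7 378.  538.7] rot [-178.35    2.47   74.73] tiltxy [-2.24 -1.95] q [-41.4  24.6  -3.2  45.9   1.3 112.6 -59.2] ft [-50.1 -49.8   9. ] w 85.3
```

```bash
python3 -c "
from rig import arm
s=arm.sense();print(s['joints'],s['qd'],s['ft_force'],s['torque'])"
```

```text
[-41.35722184  24.55467758  -3.24289481  45.8697753    1.27342842
 112.56791881 -59.19301839] [-26.67631373  41.01942735  46.77225575 -99.57443172 -13.30667117
   0.23041912  14.51593961] [-50.1432332  -49.79397129   9.00810357] [-3.81481918  3.94095362 -0.02559943]
```

>>> arm_command --rows '[{"dp": [0,0,-3],"twist": 0,"grip": -1},{"dp": [0,0,-6],"twist": 0,"grip": -1}]'

```text
time: 5.62
position: [441.7, 378.4, 540.6]
eef_rot: [-178.5, 2.3, 74.8]
ft_force: [0.1, 0.0, -0.1]
grip_width: 85.2
```

```bash
python3 mv.py; python3 -c "
from rig import arm
s=arm.sense();print(s['joints'],s['qd'],s['ft_force'],s['torque'])"
```

```text
t 5.62 pos [441.7 378.4 540.6] rot [-178.46    2.29   74.83] tiltxy [-2.08 -1.81] q [-46.3  24.6   7.4  45.9  -3.3 112.5 -55.9] ft [ 0.1  0.  -0.1] w 85.2
[-46.32369886  24.57037663   7.43475982  45.88269235  -3.2630666
 112.45648065 -55.85856275] [-19.59684483  -4.00953543  41.95230051   3.74599606 -16.55447154
   1.00402733  12.10606951] [ 0.10475802  0.0265315  -0.07780832] [ 0.02074807 -0.04127697 -0.08934238]
```

>>> arm_command --rows '[{"dp": [0,0,-8],"twist": 0,"grip": -1},{"dp": [0,0,-12],"twist": 0,"grip": -1},{"dp": [0,0,-12],"twist": 0,"grip": -1},{"dp": [0,0,-12],"twist": 0,"grip": -1}]'

```text
time: 5.95
position: [431.9, 371.3, 561.1]
eef_rot: [-179.5, 0.7, 74.8]
ft_force: [-0.5, 0.8, 0.7]
grip_width: 85.5
```

```bash
python3 mv.py
```

```text
t 5.95 pos [431.9 371.3 561.1] rot [-179.54    0.66   74.84] tiltxy [-0.62 -0.52] q [-46.9  22.5   7.9  46.   -3.2 112.5 -55.9] ft [-0.5  0.8  0.7] w 85.5
```

>>> arm_command --rows '[{"dp": [0,0,-8],"twist": 0,"grip": -1},{"dp": [0,0,-6],"twist": 0,"grip": -1},{"dp": [0,0,0],"twist": 0,"grip": -1}]'

```text
time: 6.2
position: [429.5, 369.8, 567.2]
eef_rot: [-179.9, 0.1, 74.9]
ft_force: [-0.4, -0.2, 0.0]
grip_width: 85.2
```

```bash
python3 mv.py 458 37 240
```

```text
t 6.20 pos [429.5 369.8 567.2] rot [-1.799e+02  1.300e-01  7.487e+01] tiltxy [-0.13 -0.1 ] q [-47.1  21.9   8.1  45.9  -3.3 112.5 -55.9] ft [-0.4 -0.2  0. ] w 85.2
dp total [-313.   114.9  327.7] len 468
```

>>> arm_command --rows '[{"dp": [-12,4,12],"twist": 0,"grip": -1},{"dp": [-22,8,23],"twist": 0,"grip": -1},{"dp": [-22,8,23],"twist": 0,"grip": -1},{"dp": [-22,8,23],"twist": 0,"grip": -1},{"dp": [-22,8,23],"twist": 0,"grip": -1},{"dp": [-22,8,23],"twist": 0,"grip": -1},{"dp": [-22,8,23],"twist": 0,"grip": -1},{"dp": [-22,8,23],"twist": 0,"grip": -1},{"dp": [-22,8,23],"twist": 0,"grip": -1},{"dp": [-22,8,23],"twist": 0,"grip": -1},{"dp": [-22,8,23],"twist": 0,"grip": -1},{"dp": [-22,8,23],"twist": 0,"grip": -1},{"dp": [-22,8,23],"twist": 0,"grip": -1},{"dp": [-22,8,23],"twist": 0,"grip": -1},{"dp": [-15,7,17],"twist": 0,"grip": -1},{"dp": [0,0,0],"twist": 0,"grip": -1},{"dp": [0,0,0],"twist": 0,"grip": -1}]'

```text
time: 7.62
position: [457.4, 36.4, 238.3]
eef_rot: [-179.7, 0.3, 74.8]
ft_force: [0.2, 1.0, 0.7]
grip_width: 85.3
```

```bash
python3 mv.py; python3 - <<'E'
from rig import arm
import cv2,pickle
c=arm.calibration('wrist');pickle.dump(c,open('wc.pkl','wb'))
im=arm.camera('wrist'); a=im[:,:,::-1];cv2.imwrite('pics/w3.png',a)
E
```

```text
t 7.62 pos [457.4  36.4 238.3] rot [-179.73    0.3    74.76] tiltxy [-0.34 -0.22] q [-20.7  14.5  16.6 109.   -4.6  57.5 -17.3] ft [0.2 1.  0.7] w 85.3
```

View pics/w3.png

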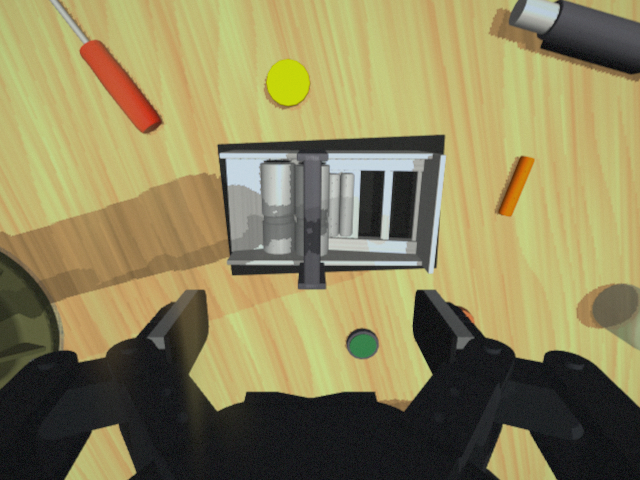

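```bash

python3 - <<'E'
from h import *
import pickle
np.set_printoptions(precision=1,suppress=True)
c=pickle.load(open('wc.pkl','rb'))
b=ray('w',312,288.5,111,c);t=ray('w',314,152,111,c); print(b,t,(b+t)/2,np.linalg.norm(b-t))
for x in (305,320): print(ray('w',x,222,111,c))
E
python3 mv.py 458.5 36.5 79.5
```

```text
[443.5 -17.4 111. ] [474.3  91.2 111. ] [458.9  36.9 111. ] 112.86152506311923
[453.2  40.2 111. ]
[464.8  37.1 111. ]
t 7.67 pos [458.   37.5 239.1] rot [-179.82    0.23   74.86] tiltxy [-0.23 -0.18] q [-20.7  14.5  16.5 109.   -4.6  57.5 -17.3] ft [-0.4  0.1 -0.5] w 85.3
dp total [ -0.2   1.2 159.6] len 160
```

>>> arm_command --rows '[{"dp": [0,0,10],"twist": 0,"grip": -1},{"dp": [0,0,20],"twist": 0,"grip": -1},{"dp": [0,0,20],"twist": 0,"grip": -1},{"dp": [0,0,20],"twist": 0,"grip": -1},{"dp": [0,0,20],"twist": 0,"grip": -1},{"dp": [0,0,20],"twist": 0,"grip": -1},{"dp": [0,0,18],"twist": 0,"grip": -1},{"dp": [0,1,14],"twist": 0,"grip": -1},{"dp": [0,0,10],"twist": 0,"grip": -1},{"dp": [0,0,6],"twist": 0,"grip": -1},{"dp": [0,0,0],"twist": 0,"grip": -1},{"dp": [0,0,0],"twist": 0,"grip": -1}]'

```text
time: 8.67
position: [458.9, 37.1, 81.5]
eef_rot: [-179.9, 0.2, 74.9]
ft_force: [0.7, 0.4, 0.4]
grip_width: 85.1
```

```bash
python3 mv.py; python3 - <<'E'
from rig import arm
import cv2,pickle
im=arm.camera('wrist'); a=im[:,:,::-1];cv2.imwrite('pics/w4.png',a)
E
```

```text
t 8.67 pos [458.9  37.1  81.5] rot [-179.88    0.21   74.94] tiltxy [-0.17 -0.17] q [-16.9  26.8  12.9 121.3 -10.4  33.  -11.6] ft [0.7 0.4 0.4] w 85.1
```

View pics/w4.png

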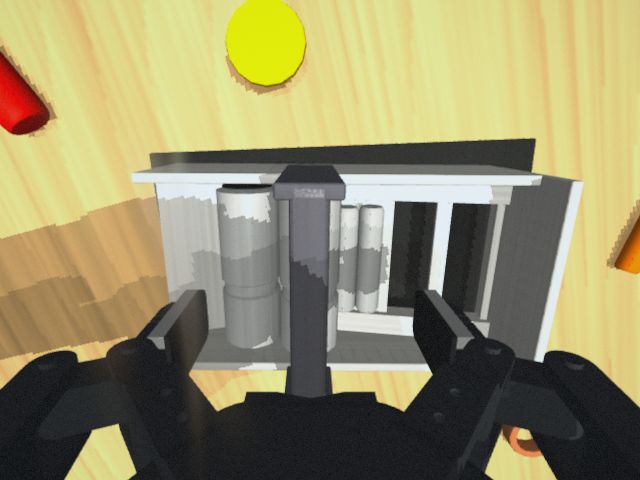

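>>> arm_command --rows '[{"dp": [0,0,1],"twist": 0,"grip": 0},{"dp": [0,0,0],"twist": 0,"grip": 0.3},{"dp": [0,0,0],"twist": 0,"grip": 0.6},{"dp": [0,0,0],"twist": 0,"grip": 1},{"dp": [0,0,0],"twist": 0,"grip": 1},{"dp": [0,0,0],"twist": 0,"grip": 1},{"dp": [0,0,0],"twist": 0,"grip": 1},{"dp": [0,0,0],"twist": 0,"grip": 1}]'

```text
time: 9.38
position: [458.3, 36.3, 80.2]
eef_rot: [-179.8, 0.2, 74.9]
ft_force: [-1.6, 1.2, 6.2]
grip_width: 13.1
```

```bash
python3 mv.py
```

```text
t 9.38 pos [458.3  36.3  80.2] rot [-179.84    0.23   74.86] tiltxy [-0.21 -0.18] q [-16.8  26.9  12.9 121.4 -10.4  32.9 -11.5] ft [-1.6  1.2  6.2] w 13.1
```

>>> arm_command --rows '[{"dp": [0,0,-3],"twist": 0,"grip": 1},{"dp": [0,0,-6],"twist": 0,"grip": 1},{"dp": [0,0,-10],"twist": 0,"grip": 1},{"dp": [0,0,-14],"twist": 0,"grip": 1},{"dp": [0,0,-14],"twist": 0,"grip": 1},{"dp": [0,0,-14],"twist": 0,"grip": 1},{"dp": [0,0,-14],"twist": 0,"grip": 1},{"dp": [0,0,-10],"twist": 0,"grip": 1},{"dp": [0,0,-5],"twist": 0,"grip": 1},{"dp": [0,0,0],"twist": 0,"grip": 1},{"dp": [0,0,0],"twist": 0,"grip": 1}]'

```text
time: 10.3
position: [458.3, 36.6, 169.7]
eef_rot: [-179.8, 0.3, 74.9]
ft_force: [-0.4, 0.2, -6.8]
grip_width: 13.4
```

```bash
python3 mv.py 590 0 480; python3 - <<'E'
from rig import arm
import cv2,pickle
im=arm.camera('wrist'); a=im[:,:,::-1];cv2.imwrite('pics/w5.png',a)
E
```

```text
t 10.30 pos [458.3  36.6 169.7] rot [-179.81    0.26   74.88] tiltxy [-0.25 -0.2 ] q [-19.5  19.2  15.8 115.1  -6.8  46.8 -15. ] ft [-0.4  0.2 -6.8] w 13.4
dp total [  -2.4  135.7 -310.8] len 339
```

View pics/w5.png

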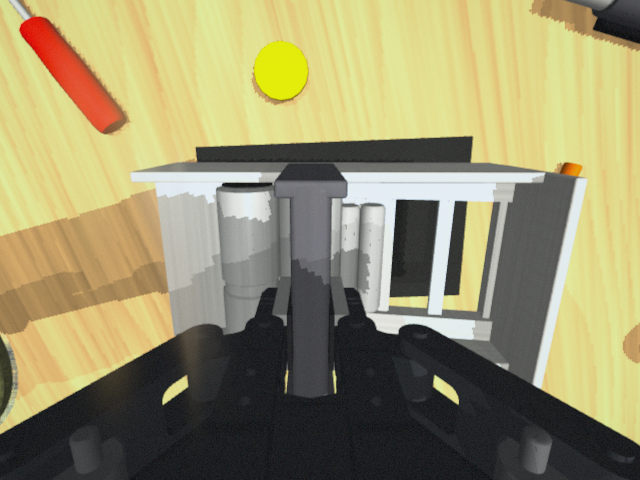

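>>> arm_command --rows '[{"dp": [0,0,-5],"twist": 1,"grip": 1},{"dp": [0,0,-10],"twist": 2,"grip": 1},{"dp": [0,0,-15],"twist": 4,"grip": 1},{"dp": [0,0,-20],"twist": 5,"grip": 1},{"dp": [0,0,-25],"twist": 5,"grip": 1},{"dp": [0,0,-25],"twist": 5,"grip": 1},{"dp": [0,0,-25],"twist": 5,"grip": 1},{"dp": [0,0,-25],"twist": 5,"grip": 1},{"dp": [0,0,-25],"twist": 5,"grip": 1},{"dp": [0,0,-25],"twist": 5,"grip": 1},{"dp": [0,0,-25],"twist": 5,"grip": 1},{"dp": [0,0,-25],"twist": 5,"grip": 1},{"dp": [0,0,-25],"twist": 5,"grip": 1},{"dp": [0,0,-20],"twist": 5,"grip": 1},{"dp": [0,0,-10],"twist": 5,"grip": 1},{"dp": [0,0,-5],"twist": 5,"grip": 1},{"dp": [0,0,0],"twist": 3,"grip": 1},{"dp": [0,0,0],"twist": 0,"grip": 1}]'

```text
time: 11.85
position: [459.7, 37.6, 479.7]
eef_rot: [179.8, 0.3, -0.3]
ft_force: [0.8, 0.1, -6.5]
grip_width: 12.9
```

```bash
python3 mv.py 590 0 490
```

```text
t 11.85 pos [459.7  37.6 479.7] rot [179.79   0.26  -0.32] tiltxy [-0.26 -0.21] q [-32.3   9.   30.8  78.8  -4.4  93.7 -92.4] ft [ 0.8  0.1 -6.5] w 12.9
dp total [130.5  36.9 -10.7] len 136
```

>>> arm_command --rows '[{"dp": [3,1,-1],"twist": 0,"grip": 1},{"dp": [6,2,-1],"twist": 0,"grip": 1},{"dp": [9,3,-1],"twist": 0,"grip": 1},{"dp": [12,3,-1],"twist": 0,"grip": 1},{"dp": [12,3,-1],"twist": 0,"grip": 1},{"dp": [12,3,-1],"twist": 0,"grip": 1},{"dp": [12,3,-1],"twist": 0,"grip": 1},{"dp": [12,3,-1],"twist": 0,"grip": 1},{"dp": [12,3,-1],"twist": 0,"grip": 1},{"dp": [12,3,-1],"twist": 0,"grip": 1},{"dp": [10,3,-1],"twist": 0,"grip": 1},{"dp": [8,3,0],"twist": 0,"grip": 1},{"dp": [6,2,0],"twist": 0,"grip": 1},{"dp": [4,2,0],"twist": 0,"grip": 1},{"dp": [0,0,0],"twist": 0,"grip": 1}]'

```text
time: 13.1
position: [590.5, -0.3, 489.9]
eef_rot: [179.8, 0.3, -0.2]
ft_force: [-0.1, -0.3, -6.4]
grip_width: 12.9
```

```bash
python3 mv.py; python3 - <<'E'
from sim import *
from rig import arm
np.set_printoptions(precision=1,suppress=True)
q=np.array(arm.sense()['joints']); T,R=F(q); print(T,tiltxy(R))
for i in range(45):
    T,R=F(q); q=row(q,[0,0,-12],0,570); T,R=F(q)
    if i%3==0: print(i,T,tiltxy(R),q)
    if tilt(R)[0]>23: break
E
```

```text
t 13.10 pos [ 5.905e+02 -3.000e-01  4.899e+02] rot [ 1.7976e+02  2.6000e-01 -1.6000e-01] tiltxy [-0.27 -0.24] q [-19.1  24.1  31.9  57.9 -12.4 101.3 -82.1] ft [-0.1 -0.3 -6.4] w 12.9
[591.1   0.4 494.8] [-0.3 -0.2]
0 [591.2   0.5 506.8] [-0.3 -0.2] [-18.7  24.3  31.9  55.7 -12.6 103.2 -82.1]
3 [591.4   0.6 542.8] [-0.3 -0.2] [-17.1  25.3  31.8  48.5 -13.5 109.3 -82.5]
6 [588.    0.7 570.6] [ 0.4 -0.2] [ -5.5  23.6   6.6  43.6  -2.6 112.5 -90.6]
9 [578.9   0.8 586. ] [ 1.9 -0.2] [ -5.8  22.1   7.   43.5  -2.6 112.5 -90.6]
12 [569.5   0.9 601.2] [ 3.5 -0.2] [ -6.3  20.7   7.5  43.4  -2.6 112.5 -90.6]
15 [559.6   1.  616.1] [ 5.  -0.2] [ -6.7  19.3   8.   43.3  -2.6 112.5 -90.6]
18 [549.2   1.  630.8] [ 6.6 -0.2] [ -7.3  17.8   8.5  43.2  -2.6 112.5 -90.6]
21 [538.4   1.1 645.3] [ 8.1 -0.2] [ -7.9  16.4   9.2  43.1  -2.6 112.5 -90.6]
24 [527.2   1.2 659.4] [ 9.7 -0.2] [ -8.7  14.9  10.   43.   -2.6 112.5 -90.6]
27 [515.6   1.2 673.3] [11.2 -0.2] [ -9.6  13.5  11.   42.9  -2.6 112.5 -90.6]
30 [503.7   1.3 686.9] [12.8 -0.2] [-10.8  12.1  12.2  42.9  -2.6 112.5 -90.6]
33 [491.3   1.4 700.2] [14.3 -0.2] [-12.3  10.6  13.7  42.8  -2.6 112.5 -90.6]
36 [478.5   1.5 713.1] [15.8 -0.2] [-14.2   9.2  15.7  42.7  -2.7 112.5 -90.6]
39 [465.4   1.5 725.7] [17.4 -0.2] [-16.9   7.8  18.4  42.6  -2.7 112.5 -90.6]
42 [451.9   1.6 738. ] [18.9 -0.2] [-20.8   6.4  22.3  42.6  -2.7 112.5 -90.6]
```

>>> arm_command --rows '[{"dp": [0,0,-4],"twist": 0,"grip": 1},{"dp": [0,0,-8],"twist": 0,"grip": 1},{"dp": [0,0,-12],"twist": 0,"grip": 1},{"dp": [0,0,-12],"twist": 0,"grip": 1},{"dp": [0,0,-10],"twist": 0,"grip": 1},{"dp": [0,0,-6],"twist": 0,"grip": 1},{"dp": [0,0,-4],"twist": 0,"grip": 1},{"dp": [0,0,-4],"twist": 0,"grip": 1},{"dp": [0,0,-4],"twist": 0,"grip": 1},{"dp": [0,0,-4],"twist": 0,"grip": 1},{"dp": [0,0,-4],"twist": 0,"grip": 1},{"dp": [0,0,-4],"twist": 0,"grip": 1},{"dp": [0,0,-4],"twist": 0,"grip": 1}]'

```text
time: 14.18
position: [586.5, 0.4, 562.7]
eef_rot: [179.8, -0.3, -0.1]
ft_force: [-0.9, -0.0, -6.1]
grip_width: 13.3
```

```bash
python3 mv.py
```

```text
t 14.18 pos [5.865e+02 4.000e-01 5.627e+02] rot [ 1.7983e+02 -3.2000e-01 -1.2000e-01] tiltxy [ 0.32 -0.17] q [ -6.2  23.8   8.2  43.5  -3.4 112.5 -90.2] ft [-0.9 -0.  -6.1] w 13.3
```

>>> arm_command --rows '[{"dp": [0,0,-8],"twist": 0,"grip": 1},{"dp": [0,0,-12],"twist": 0,"grip": 1},{"dp": [0,0,-15],"twist": 0,"grip": 1},{"dp": [1,0,-15],"twist": 0,"grip": 1},{"dp": [1,0,-15],"twist": 0,"grip": 1},{"dp": [1,0,-15],"twist": 0,"grip": 1},{"dp": [1,0,-15],"twist": 0,"grip": 1},{"dp": [1,0,-15],"twist": 0,"grip": 1},{"dp": [2,0,-15],"twist": 0,"grip": 1},{"dp": [2,0,-15],"twist": 0,"grip": 1},{"dp": [2,0,-15],"twist": 0,"grip": 1},{"dp": [2,0,-15],"twist": 0,"grip": 1},{"dp": [2,0,-15],"twist": 0,"grip": 1},{"dp": [2,0,-15],"twist": 0,"grip": 1}]'

```text
time: 15.35
position: [547.4, 0.9, 641.2]
eef_rot: [179.8, -8.8, -0.1]
ft_force: [-0.4, -0.1, -6.5]
grip_width: 13.3
```

```bash
python3 mv.py
```

```text
t 15.35 pos [547.4   0.9 641.2] rot [ 1.7981e+02 -8.7500e+00 -1.0000e-01] tiltxy [ 8.75 -0.2 ] q [ -8.8  16.9  11.   42.1  -3.5 112.5 -90.2] ft [-0.4 -0.1 -6.5] w 13.3
```

>>> arm_command --rows '[{"dp": [3,0,-15],"twist": 0,"grip": 1},{"dp": [3,0,-15],"twist": 0,"grip": 1},{"dp": [3,0,-15],"twist": 0,"grip": 1},{"dp": [3,0,-15],"twist": 0,"grip": 1},{"dp": [3,0,-15],"twist": 0,"grip": 1},{"dp": [4,0,-15],"twist": 0,"grip": 1},{"dp": [4,0,-15],"twist": 0,"grip": 1},{"dp": [4,0,-15],"twist": 0,"grip": 1},{"dp": [4,0,-15],"twist": 0,"grip": 1},{"dp": [4,0,-15],"twist": 0,"grip": 1},{"dp": [5,0,-15],"twist": 0,"grip": 1},{"dp": [5,0,-15],"twist": 0,"grip": 1},{"dp": [5,0,-15],"twist": 0,"grip": 1},{"dp": [5,0,-15],"twist": 0,"grip": 1},{"dp": [5,0,-12],"twist": 0,"grip": 1},{"dp": [3,0,-8],"twist": 0,"grip": 1},{"dp": [0,0,0],"twist": 0,"grip": 1}]'

```text
time: 16.77
position: [519.8, 1.0, 725.0]
eef_rot: [179.8, -19.1, -0.1]
ft_force: [-0.2, -0.8, -5.6]
grip_width: 13.1
```

```bash
python3 mv.py; python3 - <<'E'
from rig import arm
import cv2,pickle
im=arm.camera('wrist'); a=im[:,:,::-1];cv2.imwrite('pics/w6.png',a)
E
```

```text
t 16.77 pos [519.8   1.  725. ] rot [ 1.7982e+02 -1.9130e+01 -6.0000e-02] tiltxy [19.13 -0.2 ] q [-12.3  11.9  15.2  36.8  -3.8 112.5 -90.2] ft [-0.2 -0.8 -5.6] w 13.1
```

View pics/w6.png

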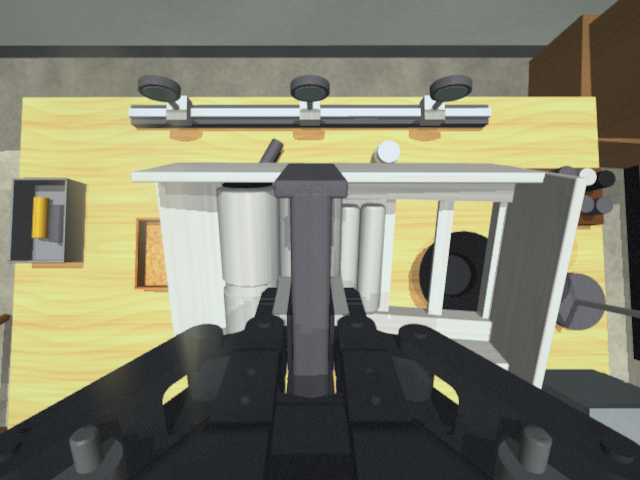

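>>> arm_command --rows '[{"dp": [4,0,-10],"twist": 0,"grip": 1},{"dp": [5,0,-15],"twist": 0,"grip": 1},{"dp": [5,0,-15],"twist": 0,"grip": 1},{"dp": [5,0,-15],"twist": 0,"grip": 1},{"dp": [4,0,-10],"twist": 0,"grip": 1},{"dp": [0,0,0],"twist": 0,"grip": 1}]'

```text
time: 17.32
position: [510.6, 1.0, 749.3]
eef_rot: [179.8, -22.2, -0.1]
ft_force: [-0.7, 0.1, -6.3]
grip_width: 13.3
```

```bash
python3 mv.py 560 -60 480
```

```text
t 17.32 pos [510.6   1.  749.3] rot [ 1.7984e+02 -2.2200e+01 -6.0000e-02] tiltxy [22.2  -0.19] q [-13.8  10.6  16.8  35.1  -4.  112.5 -90.2] ft [-0.7  0.1 -6.3] w 13.3
dp total [-55.9  60.1 268.2] len 280
```

>>> arm_command --rows '[{"dp": [-4,2,7],"twist": 0,"grip": 1},{"dp": [-7,4,14],"twist": 0,"grip": 1},{"dp": [-11,7,23],"twist": 0,"grip": 1},{"dp": [-11,9,23],"twist": 0,"grip": 1},{"dp": [-11,11,23],"twist": 0,"grip": 1},{"dp": [-11,13,23],"twist": 0,"grip": 1},{"dp": [-11,14,23],"twist": 0,"grip": 1},{"dp": [-11,14,23],"twist": 0,"grip": 1},{"dp": [-11,14,23],"twist": 0,"grip": 1},{"dp": [-11,14,23],"twist": 0,"grip": 1},{"dp": [-11,14,23],"twist": 0,"grip": 1},{"dp": [-11,14,23],"twist": 0,"grip": 1},{"dp": [-11,14,23],"twist": 0,"grip": 1},{"dp": [-11,14,23],"twist": 0,"grip": 1},{"dp": [-11,14,23],"twist": 0,"grip": 1},{"dp": [-11,14,23],"twist": 0,"grip": 1},{"dp": [-10,13,20],"twist": 0,"grip": 1},{"dp": [-8,11,16],"twist": 0,"grip": 1},{"dp": [-6,8,12],"twist": 0,"grip": 1},{"dp": [-4,6,8],"twist": 0,"grip": 1}]'

```text
time: 18.98
position: [480.2, -224.7, 303.8]
eef_rot: [179.8, -21.8, -0.1]
ft_force: [-0.1, 0.0, -5.7]
grip_width: 13.3
```

```bash
python3 mv.py 474 -278 194
```

```text
t 18.98 pos [ 480.2 -224.7  303.8] rot [ 1.7983e+02 -2.1830e+01 -1.0000e-01] tiltxy [21.83 -0.21] q [  4.    8.3  29.7 110.9 -22.2  45.1 -43.9] ft [-0.1  0.  -5.7] w 13.3
dp total [-46.5  53.   99.8] len 122
```

>>> arm_command --rows '[{"dp": [-5,6,10],"twist": 0,"grip": 1},{"dp": [-6,7,13],"twist": 0,"grip": 1},{"dp": [-6,8,13],"twist": 0,"grip": 1},{"dp": [-6,8,13],"twist": 0,"grip": 1},{"dp": [-6,8,13],"twist": 0,"grip": 1},{"dp": [-6,6,13],"twist": 0,"grip": 1},{"dp": [-5,5,11],"twist": 0,"grip": 1},{"dp": [-4,3,8],"twist": 0,"grip": 1},{"dp": [-2,2,5],"twist": 0,"grip": 1},{"dp": [0,0,0],"twist": 0,"grip": 1},{"dp": [0,0,0],"twist": 0,"grip": 1}]'

```text
time: 19.9
position: [475.8, -277.4, 197.1]
eef_rot: [179.8, -22.0, -0.1]
ft_force: [0.5, -0.7, -6.6]
grip_width: 12.9
```

```bash
python3 mv.py 474 -278 194; python3 - <<'E'
from rig import arm
import cv2,numpy as np
np.set_printoptions(precision=1,suppress=True)
for n in('wrist','top'):
    im=arm.camera(n); a=im[:,:,::-1];cv2.imwrite(f'pics/{n}7.png',a)
from sim import *
s=arm.sense();q=np.array(s['joints']);T,R=F(q); off=s['position']-T
P0=np.array([0,75,48]); Sp=T+R.apply(P0)
for i in range(22):
    T,R=F(q); R2=R*Ro.from_euler('z',90/22,degrees=True)
    d=R.inv().apply(Sp-R2.apply(P0)-T); q=row(q,d,90/22,570)
    if i in(0,7,14,21): print(i,d,F(q)[0]+off,F(q)[0]+off+F(q)[1].apply(P0),q,tiltxy(F(q)[1]))
E
```

```text
t 19.90 pos [ 475.8 -277.4  197.1] rot [ 1.7982e+02 -2.1970e+01 -6.0000e-02] tiltxy [21.97 -0.2 ] q [ 17.5  18.   24.2 118.  -39.4  34.1 -19.7] ft [ 0.5 -0.7 -6.6] w 12.9
dp total [-2.8  0.6  2.2] len 4
0 [ 5.4  0.2 -0. ] [ 481.2 -277.5  199.8] [ 494.1 -352.5  153.5] [ 16.2  18.3  25.4 117.3 -39.6  34.8 -24. ] [22.  -0.2]
7 [ 5.4  0.2 -0. ] [ 513.8 -289.3  213.1] [ 494.1 -352.5  153.5] [  9.8  21.3  33.8 112.  -42.   39.9 -52.3] [22.  -0.2]
14 [ 5.4  0.2 -0. ] [ 537.2 -316.4  222.6] [ 494.1 -352.5  153.5] [  7.2  25.3  41.2 106.6 -45.8  45.9 -77.6] [22.  -0.2]
21 [ 5.4  0.2 -0. ] [ 545.6 -352.4  226.2] [ 494.1 -352.5  153.5] [   7.4   29.5   47.6  102.4  -50.4   52.  -101.2] [22.  -0.2]
```

View pics/wrist7.png

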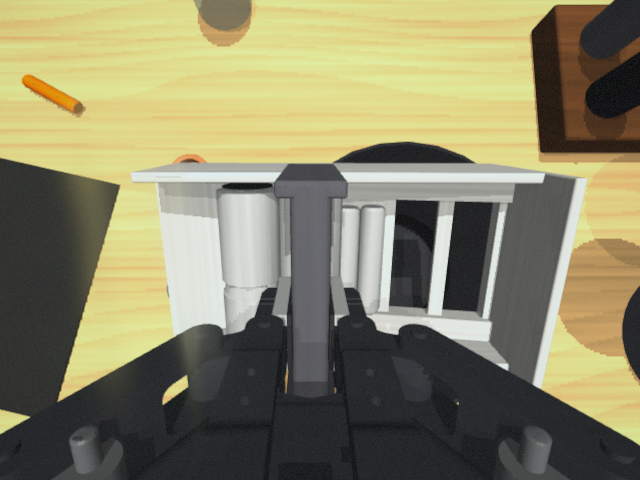

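View pics/top7.png

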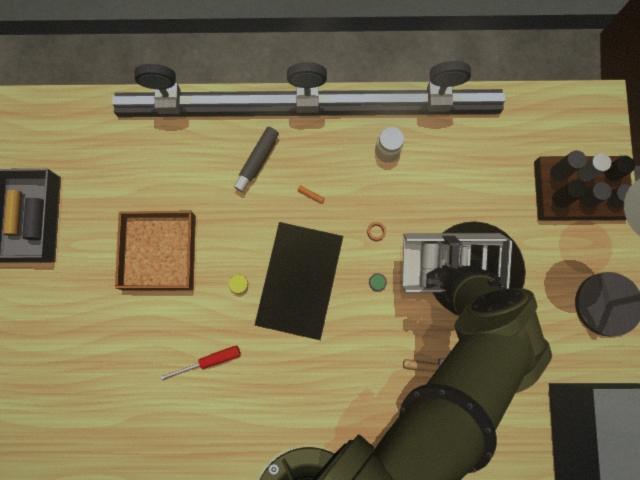

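>>> arm_command --rows '[{"dp": [2,0,0],"twist": 1.5,"grip": 1},{"dp": [4,0.1,0],"twist": 3,"grip": 1},{"dp": [4,0.1,0],"twist": 3,"grip": 1},{"dp": [4,0.1,0],"twist": 3,"grip": 1},{"dp": [4,0.1,0],"twist": 3,"grip": 1},{"dp": [4,0.1,0],"twist": 3,"grip": 1},{"dp": [4,0.1,0],"twist": 3,"grip": 1},{"dp": [4,0.1,0],"twist": 3,"grip": 1},{"dp": [4,0.1,0],"twist": 3,"grip": 1},{"dp": [4,0.1,0],"twist": 3,"grip": 1},{"dp": [4,0.1,0],"twist": 3,"grip": 1},{"dp": [4,0.1,0],"twist": 3,"grip": 1},{"dp": [4,0.1,0],"twist": 3,"grip": 1},{"dp": [4,0.1,0],"twist": 3,"grip": 1},{"dp": [4,0.1,0],"twist": 3,"grip": 1},{"dp": [4,0.1,0],"twist": 3,"grip": 1},{"dp": [4,0.1,0],"twist": 3,"grip": 1},{"dp": [4,0.1,0],"twist": 3,"grip": 1}]'

```text
time: 21.5
position: [532.7, -306.8, 220.9]
eef_rot: [-162.3, -13.3, -54.7]
ft_force: [-1.4, 0.8, -6.2]
grip_width: 13.2
```

```bash
python3 mv.py; python3 - <<'E'
from rig import arm
import cv2
im=arm.camera('wrist'); a=im[:,:,::-1];cv2.imwrite('pics/w8.png',a)
E
```

```text
t 21.50 pos [ 532.7 -306.8  220.9] rot [-162.25  -13.34  -54.74] tiltxy [22.07 -0.2 ] q [  7.9  24.1  38.9 107.8 -44.4  44.2 -70.3] ft [-1.4  0.8 -6.2] w 13.2
```

View pics/w8.png

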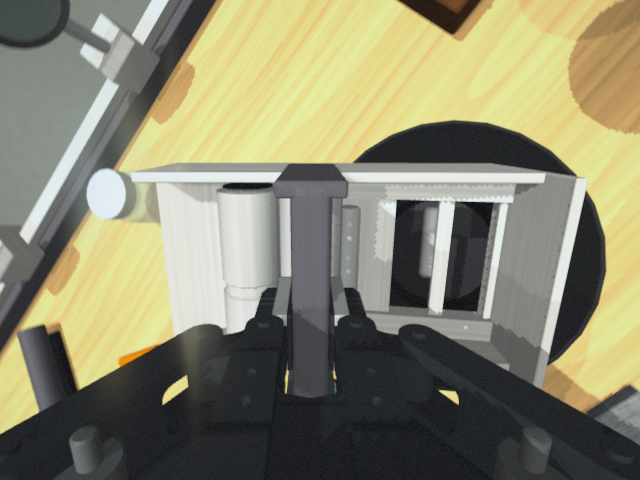

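>>> arm_command --rows '[{"dp": [4,0.1,0],"twist": 3,"grip": 1},{"dp": [4,0.1,0],"twist": 3,"grip": 1},{"dp": [4,0.1,0],"twist": 3,"grip": 1},{"dp": [4,0.1,0],"twist": 3,"grip": 1},{"dp": [4,0.1,0],"twist": 3,"grip": 1},{"dp": [4,0.1,0],"twist": 3,"grip": 1},{"dp": [4,0.1,0],"twist": 3,"grip": 1},{"dp": [4,0.1,0],"twist": 3,"grip": 1}]'

```text
time: 22.22
position: [545.2, -335.5, 225.8]
eef_rot: [-158.5, -5.2, -77.6]
ft_force: [-0.4, -0.1, -6.5]
grip_width: 13.3
```

```bash
python3 mv.py; python3 - <<'E'
from rig import arm
import cv2
im=arm.camera('wrist'); a=im[:,:,::-1];cv2.imwrite('pics/w9.png',a)
E
```

```text
t 22.22 pos [ 545.2 -335.5  225.8] rot [-158.55   -5.18  -77.56] tiltxy [22.04 -0.19] q [  7.3  27.7  44.5 103.6 -48.   49.5 -90.5] ft [-0.4 -0.1 -6.5] w 13.3
```

View pics/w9.png

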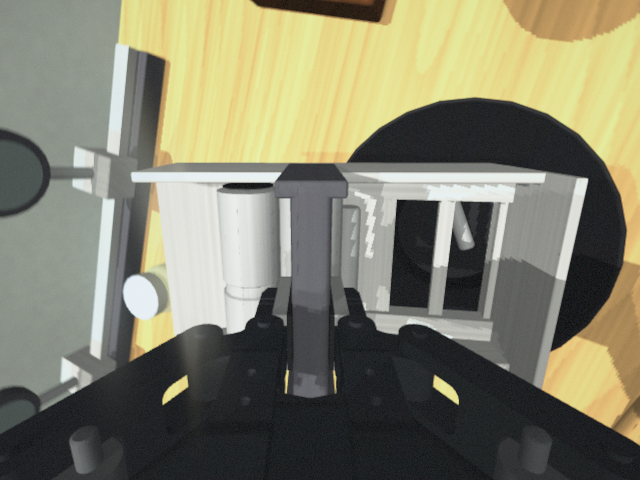

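```bash
python3 - <<'E'
import cv2,numpy as np
a=cv2.imread('pics/w9.png');b=cv2.imread('pics/wrist7.png')
f=lambda a:cv2.resize(a[150:350,150:530],None,fx=2.1,fy=1.5*1,interpolation=cv2.INTER_CUBIC)
cv2.imwrite('pics/w9z.png',np.vstack([f(a),f(b)])[:600])
E
```

```text
(no output)
```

View pics/w9z.png

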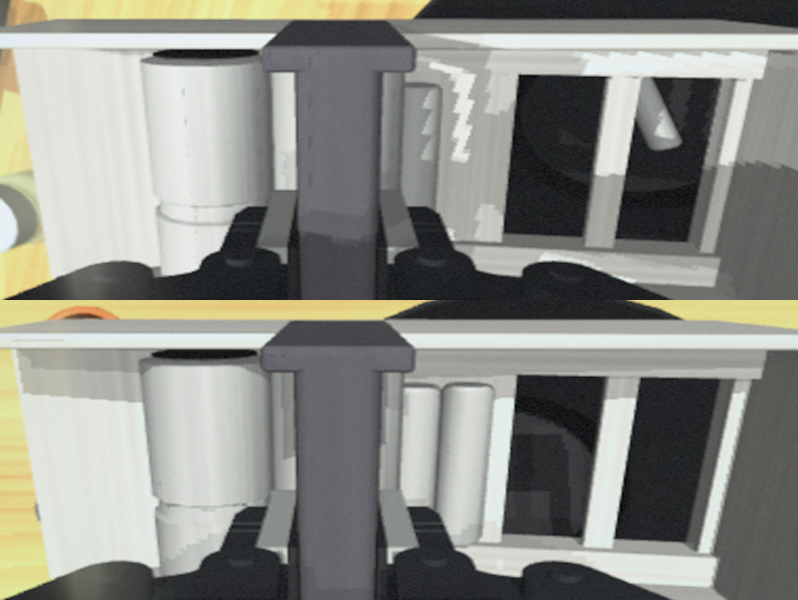

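>>> arm_command --rows '[{"dp": [4,0.1,0],"twist": 3,"grip": 1},{"dp": [4,0.1,0],"twist": 3,"grip": 1},{"dp": [4,0.1,0],"twist": 3,"grip": 1},{"dp": [3,0.1,0],"twist": 2.5,"grip": 1},{"dp": [0,0,0],"twist": 0,"grip": 1},{"dp": [0,0,0],"twist": 0,"grip": 1}]'

```text
time: 22.77
position: [546.7, -350.3, 226.2]
eef_rot: [-158.0, -1.0, -88.1]
ft_force: [0.5, 0.4, -5.8]
grip_width: 13.2
```

```bash
python3 mv.py; python3 - <<'E'
from rig import arm
import cv2,numpy as np
a=arm.camera('wrist')[:,:,::-1]
b=arm.camera('scene')[:,:,::-1]
cv2.imwrite('pics/w10.png',np.vstack([cv2.resize(a[150:350,150:530],(760,400)),cv2.resize(b[200:360,0:300],(375,200)).repeat(1,0) if False else np.zeros((1,760,3),np.uint8)]))
cv2.imwrite('pics/s10.png',cv2.resize(b[120:370,0:330],None,fx=2.3,fy=2.3))
E
```

```text
t 22.77 pos [ 546.7 -350.3  226.2] rot [-158.02   -0.98  -88.08] tiltxy [22.   -0.19] q [  7.6  29.4  47.  102.  -49.9  51.9 -99.7] ft [ 0.5  0.4 -5.8] w 13.2
```

View pics/w10.png

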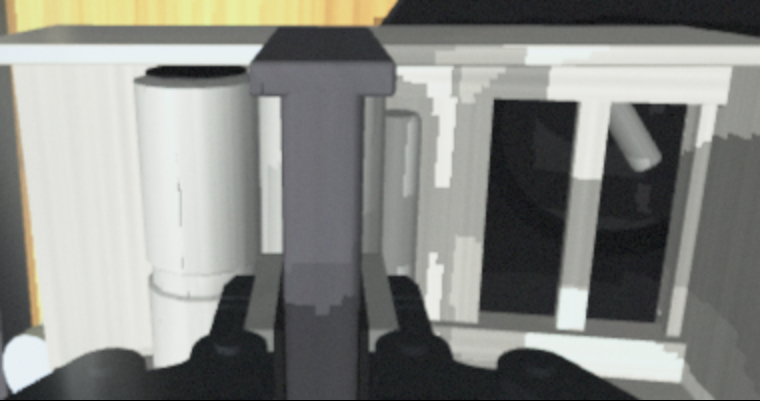

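View pics/s10.png

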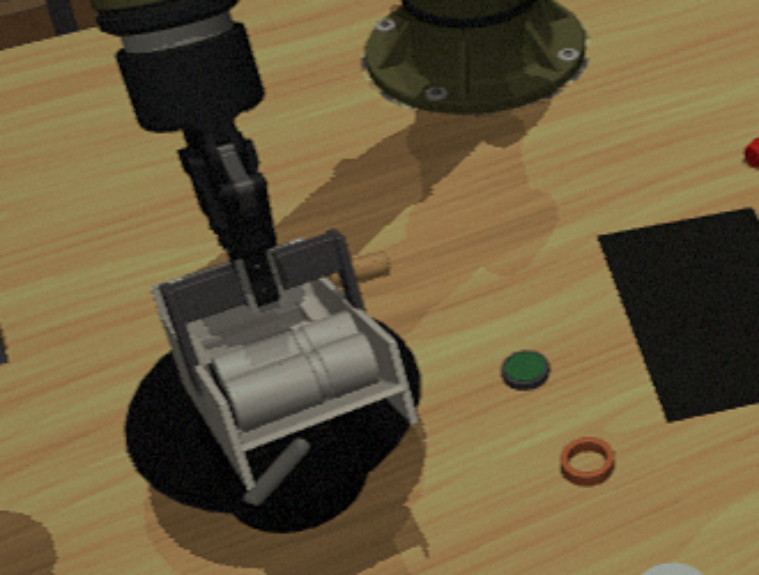

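>>> arm_command --rows '[{"dp": [0,-4,0],"twist": 0,"grip": 1},{"dp": [0,-4,0],"twist": 0,"grip": 1},{"dp": [0,-4,0],"twist": 0,"grip": 1},{"dp": [0,18,0],"twist": 0,"grip": 1},{"dp": [0,0,0],"twist": 0,"grip": 1},{"dp": [0,0,0],"twist": 0,"grip": 1},{"dp": [0,0,0],"twist": 0,"grip": 1}]'

```text
time: 23.45
position: [541.7, -351.0, 224.2]
eef_rot: [-158.0, -0.9, -88.3]
ft_force: [1.3, -0.6, -5.4]
grip_width: 12.8
```

```bash
python3 mv.py; python3 - <<'E'
from rig import arm
import cv2,numpy as np
a=arm.camera('wrist')[:,:,::-1]
cv2.imwrite('pics/w11.png',cv2.resize(a[150:350,150:530],(760,400)))
E
```

```text
t 23.45 pos [ 541.7 -351.   224.2] rot [-157.97   -0.93  -88.26] tiltxy [22.05 -0.21] q [  7.9  29.2  46.9 102.7 -50.1  51.5 -99.1] ft [ 1.3 -0.6 -5.4] w 12.8
```

View pics/w11.png

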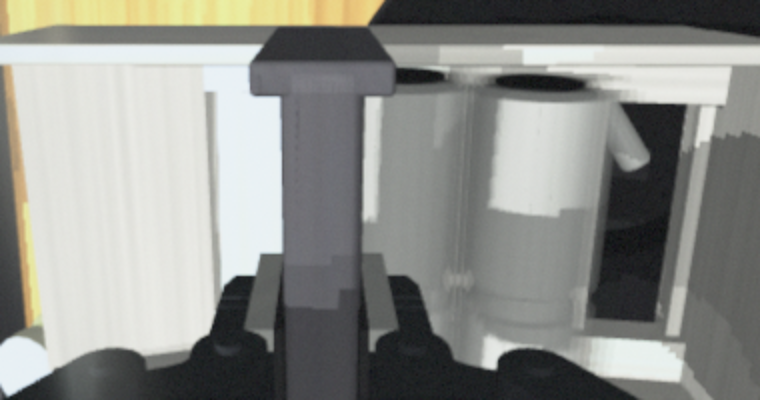

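>>> arm_command --rows '[{"dp": [0,0,0],"twist": 0,"grip": 1},{"dp": [0,0,0],"twist": 0,"grip": 1},{"dp": [0,0,0],"twist": 0,"grip": 1},{"dp": [0,0,0],"twist": 0,"grip": 1}]'

```text
time: 23.83
position: [541.2, -350.9, 223.8]
eef_rot: [-158.0, -0.9, -88.3]
ft_force: [-0.2, 0.1, -6.1]
grip_width: 13.0
```

```bash
python3 mv.py; python3 - <<'E'
from rig import arm
import cv2,numpy as np
a=arm.camera('wrist')[:,:,::-1]
cv2.imwrite('pics/w12.png',cv2.resize(a[150:350,150:530],(760,400)))
b=arm.camera('scene')[:,:,::-1]
cv2.imwrite('pics/s12.png',cv2.resize(b[200:370,30:230],None,fx=3.5,fy=3.5))
E
```

```text
t 23.83 pos [ 541.2 -350.9  223.8] rot [-158.01   -0.92  -88.25] tiltxy [22.01 -0.2 ] q [  7.9  29.2  46.9 102.8 -50.1  51.5 -99.1] ft [-0.2  0.1 -6.1] w 13.0
```

View pics/w12.png

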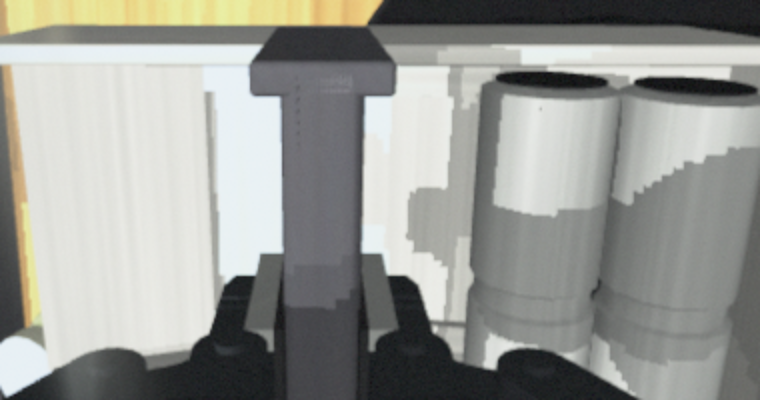

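View pics/s12.png

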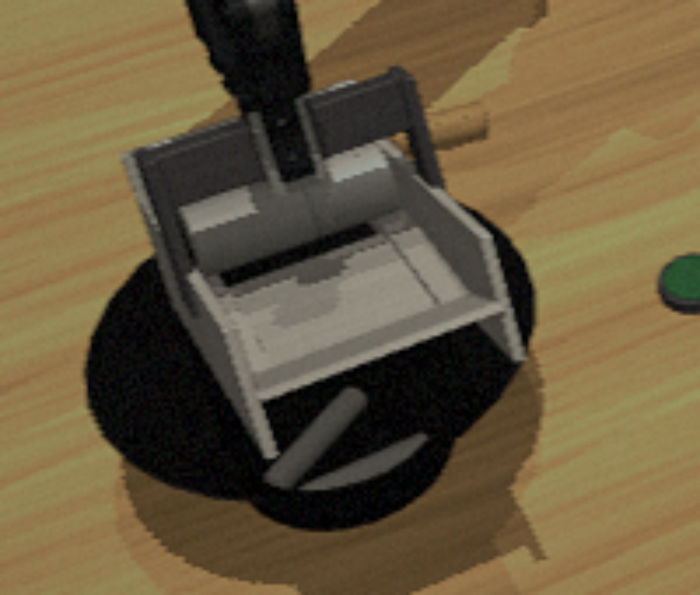

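```bash
python3 - <<'E'
from rig import arm
import cv2,numpy as np
a=arm.camera('wrist')[:,:,::-1]
cv2.imwrite('pics/w13.png',a)
E
```

```text
(no output)
```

View pics/w13.png

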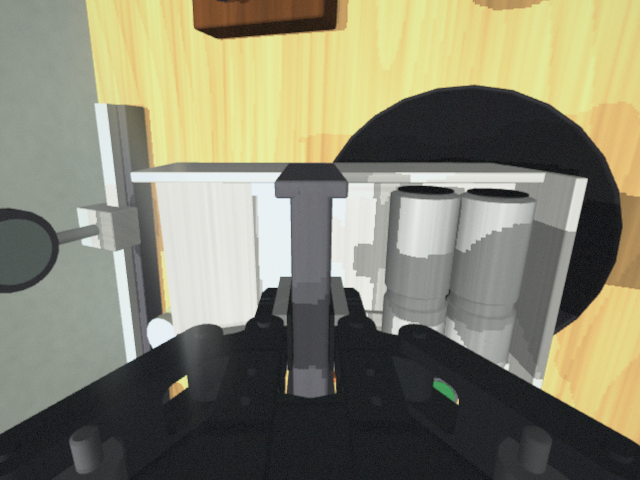

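>>> arm_command --rows '[{"dp": [-2,0,0],"twist": -1.5,"grip": 1},{"dp": [-5,-0.1,0],"twist": -4,"grip": 1},{"dp": [-5,-0.1,0],"twist": -4,"grip": 1},{"dp": [-5,-0.1,0],"twist": -4,"grip": 1},{"dp": [-5,-0.1,0],"twist": -4,"grip": 1},{"dp": [-5,-0.1,0],"twist": -4,"grip": 1},{"dp": [-5,-0.1,0],"twist": -4,"grip": 1},{"dp": [-5,-0.1,0],"twist": -4,"grip": 1},{"dp": [-5,-0.1,0],"twist": -4,"grip": 1},{"dp": [-5,-0.1,0],"twist": -4,"grip": 1},{"dp": [-5,-0.1,0],"twist": -4,"grip": 1},{"dp": [-5,-0.1,0],"twist": -4,"grip": 1},{"dp": [-5,-0.1,0],"twist": -4,"grip": 1},{"dp": [-5,-0.1,0],"twist": -4,"grip": 1},{"dp": [-5,-0.1,0],"twist": -4,"grip": 1},{"dp": [-5,-0.1,0],"twist": -4,"grip": 1},{"dp": [-5,-0.1,0],"twist": -4,"grip": 1},{"dp": [-5,-0.1,0],"twist": -4,"grip": 1},{"dp": [-3,0,0],"twist": -2,"grip": 1},{"dp": [0,0,0],"twist": 0,"grip": 1}]'

```text
time: 25.65
position: [495.6, -281.4, 205.3]
eef_rot: [-173.6, -21.1, -17.7]
ft_force: [0.3, -0.3, -5.9]
grip_width: 13.0
```

```bash
python3 mv.py; python3 - <<'E'
from rig import arm
import cv2,numpy as np
a=arm.camera('wrist')[:,:,::-1]
cv2.imwrite('pics/w14.png',a)
E
```

```text
t 25.65 pos [ 495.6 -281.4  205.3] rot [-173.63  -21.07  -17.67] tiltxy [21.97 -0.16] q [ 13.2  19.5  29.2 115.  -40.5  37.  -36.4] ft [ 0.3 -0.3 -5.9] w 13.0
```

View pics/w14.png

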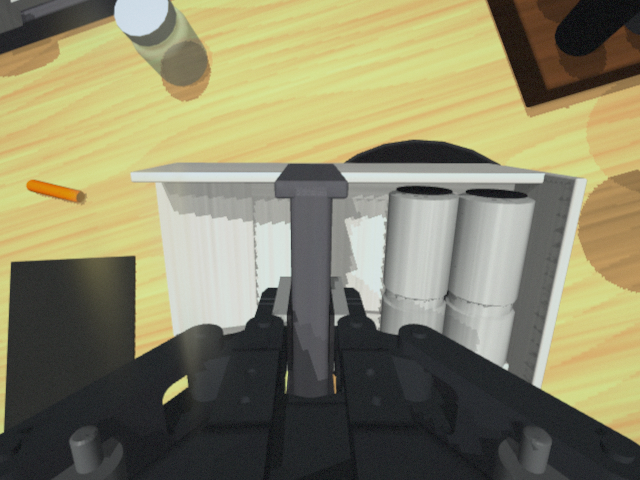

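```bash
python3 - <<'E'
from rig import arm
import cv2,numpy as np
b=arm.camera('scene')[:,:,::-1]
x=cv2.resize(b[220:370,30:230],None,fx=3.5,fy=3.5)
cv2.imwrite('pics/s15.png',np.clip(x.astype(float)*2.0,0,255).astype(np.uint8))
E
```

```text
(no output)
```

View pics/s15.png

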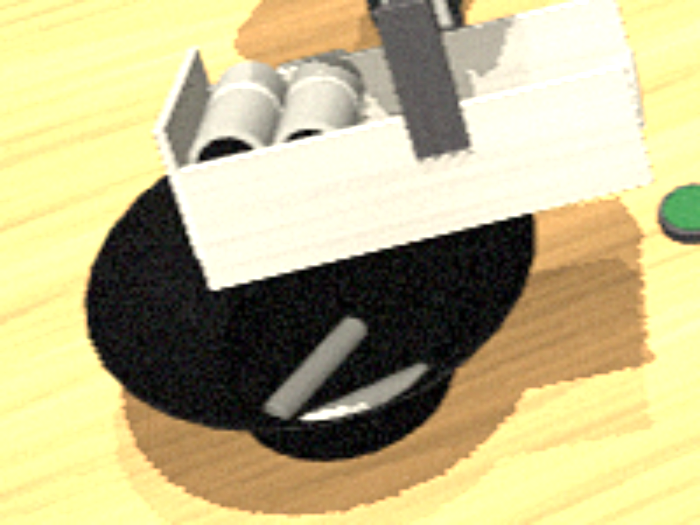

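>>> arm_command --rows '[{"dp": [-4,0,0],"twist": -3,"grip": 1},{"dp": [-4,0,0],"twist": -3,"grip": 1},{"dp": [0,0,0],"twist": 0,"grip": 1},{"dp": [0,9,0],"twist": 0,"grip": 1},{"dp": [0,7,0],"twist": 0,"grip": 1},{"dp": [0,5,0],"twist": 0,"grip": 1},{"dp": [0,3,0],"twist": 0,"grip": 1},{"dp": [0,1,0],"twist": 0,"grip": 1},{"dp": [0,0,0],"twist": 0,"grip": 1}]'

```text
time: 26.5
position: [484.9, -304.9, 200.9]
eef_rot: [-176.0, -21.6, -11.4]
ft_force: [1.0, 0.5, -6.4]
grip_width: 13.2
```

```bash
python3 mv.py; python3 - <<'E'
from rig import arm
import cv2,numpy as np
a=arm.camera('wrist')[:,:,::-1]
cv2.imwrite('pics/w16.png',cv2.resize(a[150:350,130:590],(736,320)))
E
```

```text
t 26.50 pos [ 484.9 -304.9  200.9] rot [-175.97  -21.63  -11.42] tiltxy [21.99 -0.22] q [ 17.9  20.2  27.1 114.5 -40.9  37.4 -27.4] ft [ 1.   0.5 -6.4] w 13.2
```

View pics/w16.png

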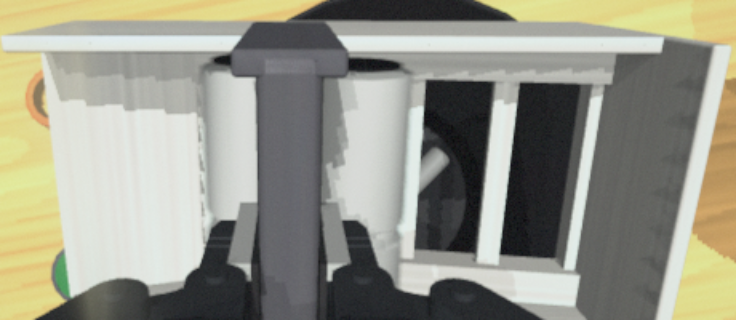

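>>> arm_command --rows '[{"dp": [0,0,0],"twist": 0,"grip": 1},{"dp": [0,0,0],"twist": 0,"grip": 1},{"dp": [0,0,0],"twist": 0,"grip": 1},{"dp": [0,0,0],"twist": 0,"grip": 1},{"dp": [0,0,0],"twist": 0,"grip": 1}]'

```text
time: 26.97
position: [485.1, -304.2, 201.1]
eef_rot: [-176.0, -21.7, -11.3]
ft_force: [0.4, 0.1, -5.5]
grip_width: 13.0
```

```bash
python3 mv.py 560 0 320; python3 - <<'E'
from rig import arm
import cv2,numpy as np
a=arm.camera('wrist')[:,:,::-1]
cv2.imwrite('pics/w17.png',cv2.resize(a[150:350,130:590],(736,320)))
E
```

```text
t 26.97 pos [ 485.1 -304.2  201.1] rot [-175.97  -21.65  -11.35] tiltxy [22.01 -0.2 ] q [ 17.9  20.1  27.1 114.5 -40.9  37.4 -27.4] ft [ 0.4  0.1 -5.5] w 13.0
dp total [  56.5 -319.6  -83.3] len 335
```

View pics/w17.png

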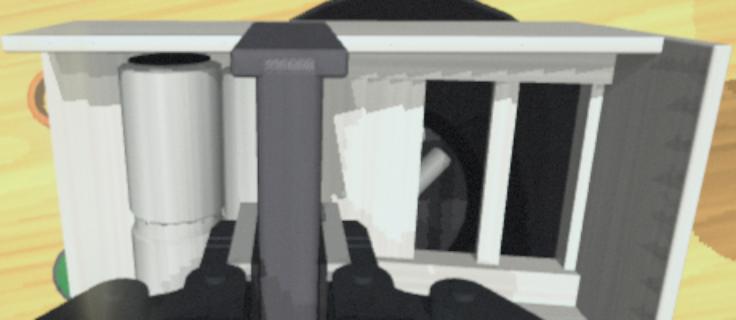

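```bash
cat > plan.py <<'E'
import numpy as np,json
from scipy.spatial.transform import Rotation as Ro
from mv import st
def ramp(n,k):
    v=np.minimum(np.minimum(np.arange(1,n+1),np.arange(n,0,-1)),k).astype(float); return np.cumsum(v)/v.sum()
def rows(pos,R,path):
    """path: list of (xyz, twist_step)"""
    out=[]; p=np.array(pos,float)
    for X,tw in path:
        d=np.round(R.inv().apply(np.array(X)-p),1); out.append({"dp":d.tolist(),"twist":round(float(tw),1),"grip":1})
        p=p+R.apply(d); R=R*Ro.from_euler('z',round(float(tw),1),degrees=True)
    print(json.dumps(out)); print('end',np.round(p,1),np.round(R.as_euler('xyz',degrees=True),1)); return p,R
E
python3 - <<'E'
from plan import *
s,R=st(); p0=s['position']; 
A=np.array([485,-304,201.]); 
# lift 60 with untwist in 8 rows, then travel
n=36; f=ramp(n,8); 
end=np.array([552,247,175.])
path=[]
for i in range(n):
    X=p0+(end-p0)*f[i]; zz=p0[2]+ (end[2]-p0[2])*f[i] + 90*np.sin(np.pi*f[i])**1
    X[2]=zz; path.append((X,-11.35/10 if i<10 else 0))
p,R1=rows(p0,R,path[:18]); print(); rows(p,R1,path[18:])
E
```

```text
t 27.02 pos [ 485.1 -304.2  201. ] rot [-175.97  -21.65  -11.35] tiltxy [22.  -0.2] q [ 17.9  20.1  27.1 114.5 -40.9  37.4 -27.4] ft [ 0.1 -0.3 -5.6] w 12.6
[{"dp": [0.2, -2.5, -0.9], "twist": -1.1, "grip": 1}, {"dp": [0.6, -4.9, -1.9], "twist": -1.1, "grip": 1}, {"dp": [1.0, -7.3, -2.7], "twist": -1.1, "grip": 1}, {"dp": [1.5, -9.8, -3.7], "twist": -1.1, "grip": 1}, {"dp": [2.1, -12.1, -4.6], "twist": -1.1, "grip": 1}, {"dp": [2.7, -14.6, -5.3], "twist": -1.1, "grip": 1}, {"dp": [3.5, -16.8, -6.1], "twist": -1.1, "grip": 1}, {"dp": [4.1, -19.3, -6.6], "twist": -1.1, "grip": 1}, {"dp": [4.4, -19.1, -6.1], "twist": -1.1, "grip": 1}, {"dp": [4.5, -19.0, -5.5], "twist": -1.1, "grip": 1}, {"dp": [4.6, -19.0, -5.0], "twist": 0.0, "grip": 1}, {"dp": [4.3, -18.9, -4.2], "twist": 0.0, "grip": 1}, {"dp": [4.0, -19.0, -3.4], "twist": 0.0, "grip": 1}, {"dp": [3.7, -19.0, -2.6], "twist": 0.0, "grip": 1}, {"dp": [3.3, -18.9, -1.7], "twist": 0.0, "grip": 1}, {"dp": [2.9, -19.0, -0.8], "twist": 0.0, "grip": 1}, {"dp": [2.6, -19.0, 0.2], "twist": 0.0, "grip": 1}, {"dp": [2.1, -19.0, 1.1], "twist": 0
[... 347 characters left out ...]
, "twist": 0.0, "grip": 1}, {"dp": [-0.4, -19.0, 7.5], "twist": 0.0, "grip": 1}, {"dp": [-0.7, -19.1, 8.2], "twist": 0.0, "grip": 1}, {"dp": [-1.0, -19.0, 8.8], "twist": 0.0, "grip": 1}, {"dp": [-1.1, -19.1, 9.4], "twist": 0.0, "grip": 1}, {"dp": [-1.4, -19.0, 9.8], "twist": 0.0, "grip": 1}, {"dp": [-1.3, -16.7, 8.9], "twist": 0.0, "grip": 1}, {"dp": [-1.2, -14.3, 7.8], "twist": 0.0, "grip": 1}, {"dp": [-1.0, -11.9, 6.6], "twist": 0.0, "grip": 1}, {"dp": [-0.8, -9.5, 5.3], "twist": 0.0, "grip": 1}, {"dp": [-0.7, -7.2, 4.0], "twist": 0.0, "grip": 1}, {"dp": [-0.4, -4.8, 2.6], "twist": 0.0, "grip": 1}, {"dp": [-0.2, -2.3, 1.4], "twist": 0.0, "grip": 1}]
end [552. 247. 175.] [179.6 -22.    0.5]
```

>>> arm_command --rows '[{"dp": [0,-2,-3],"twist": -1.1,"grip": 1},{"dp": [0.5,-5,-4],"twist": -1.1,"grip": 1},{"dp": [1,-7,-4],"twist": -1.1,"grip": 1},{"dp": [1.5,-10,-4],"twist": -1.1,"grip": 1},{"dp": [2,-12,-5],"twist": -1.1,"grip": 1},{"dp": [3,-15,-5],"twist": -1.1,"grip": 1},{"dp": [3.5,-17,-6],"twist": -1.1,"grip": 1},{"dp": [4,-19,-6],"twist": -1.1,"grip": 1},{"dp": [4.5,-19,-6],"twist": -1.1,"grip": 1},{"dp": [4.5,-19,-5],"twist": -1.1,"grip": 1},{"dp": [4.5,-19,-5],"twist": 0,"grip": 1},{"dp": [4.5,-19,-4],"twist": 0,"grip": 1},{"dp": [4,-19,-3],"twist": 0,"grip": 1},{"dp": [3.5,-19,-2],"twist": 0,"grip": 1},{"dp": [3.5,-19,-1],"twist": 0,"grip": 1},{"dp": [3,-19,0],"twist": 0,"grip": 1},{"dp": [2.5,-19,0],"twist": 0,"grip": 1},{"dp": [2,-19,1],"twist": 0,"grip": 1},{"dp": [2,-19,2],"twist": 0,"grip": 1},{"dp": [1.5,-19,3],"twist": 0,"grip": 1}]'

```text
time: 28.68
position: [521.8, 11.2, 277.1]
eef_rot: [179.7, -22.0, 0.5]
ft_force: [0.2, -0.0, -5.9]
grip_width: 13.1
```

```bash
python3 mv.py 552 247 175
```

```text
t 28.68 pos [521.8  11.2 277.1] rot [179.7  -22.04   0.55] tiltxy [22.04 -0.1 ] q [-30.1   7.3  28.2 116.7  -4.1  34.9 -89.3] ft [ 0.2 -0.  -5.9] w 13.1
dp total [  -8.2 -236.   105.6] len 259
```

>>> arm_command --rows '[{"dp": [1,-19,4],"twist": 0,"grip": 1},{"dp": [0.5,-19,5],"twist": 0,"grip": 1},{"dp": [0,-19,6],"twist": 0,"grip": 1},{"dp": [0,-19,7],"twist": 0,"grip": 1},{"dp": [0,-19,8],"twist": 0,"grip": 1},{"dp": [-1,-19,9],"twist": 0,"grip": 1},{"dp": [-1,-19,9],"twist": 0,"grip": 1},{"dp": [-1,-19,9],"twist": 0,"grip": 1},{"dp": [-1,-17,9],"twist": 0,"grip": 1},{"dp": [-1,-15,8],"twist": 0,"grip": 1},{"dp": [-1,-12,8],"twist": 0,"grip": 1},{"dp": [-1,-10,7],"twist": 0,"grip": 1},{"dp": [-1,-8,6],"twist": 0,"grip": 1},{"dp": [-0.5,-6,4],"twist": 0,"grip": 1},{"dp": [0,-4,2],"twist": 0,"grip": 1},{"dp": [0,-2,1],"twist": 0,"grip": 1},{"dp": [0,0,0],"twist": 0,"grip": 1},{"dp": [0,0,0],"twist": 0,"grip": 1}]'

```text
time: 30.18
position: [553.0, 234.1, 178.1]
eef_rot: [179.6, -22.0, 0.4]
ft_force: [0.4, 0.0, -6.0]
grip_width: 13.1
```

```bash
python3 - <<'E'
from plan import *
from rig import arm
import cv2
a=arm.camera('wrist')[:,:,::-1]
cv2.imwrite('pics/w18.png',a)
b=arm.camera('top')[:,:,::-1]
cv2.imwrite('pics/t18.png',b)
x=b[215:325,420:532]; cv2.imwrite('pics/t18z.png',np.clip(cv2.resize(x,None,fx=5,fy=5,interpolation=cv2.INTER_CUBIC).astype(float)*2,0,255).astype(np.uint8))
s,R=st()
E
```

```text
t 30.28 pos [552.9 234.  178.2] rot [179.63 -22.02   0.42] tiltxy [22.02 -0.21] q [ -51.4   23.4   26.8  114.1    0.2   25.3 -118.1] ft [-0.1  0.4 -5.4] w 13.3
```

View pics/w18.png

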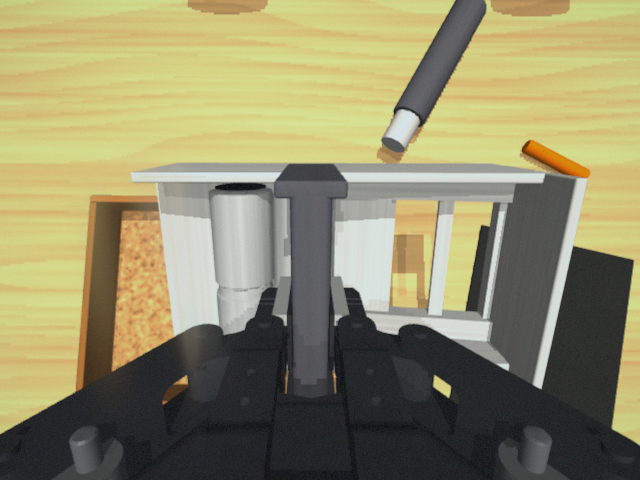

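View pics/t18.png

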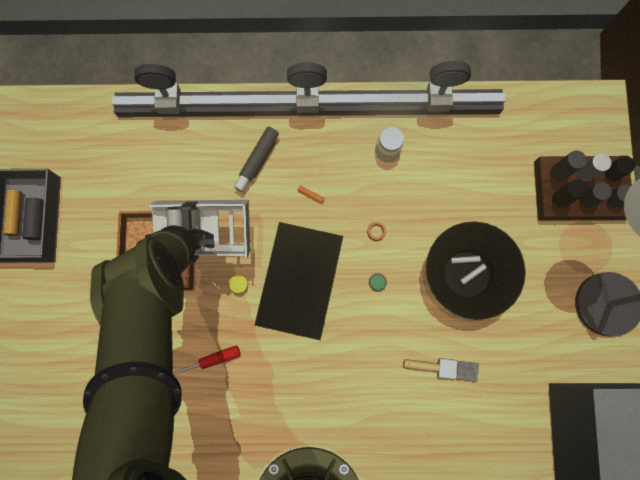

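View pics/t18z.png

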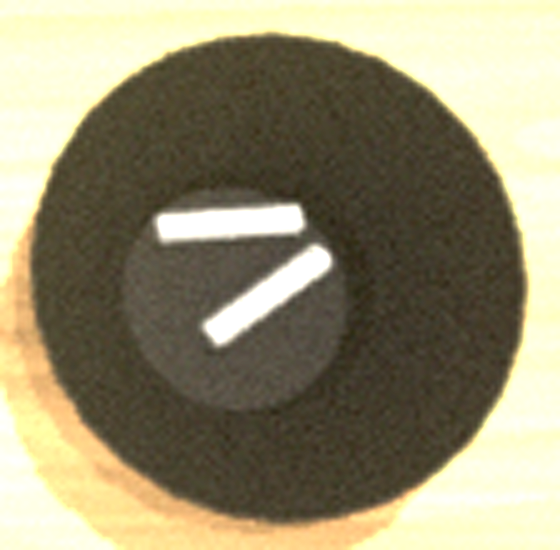

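```bash
python3 - <<'E'
from plan import *
s,R=st(); p0=s['position']; P0=np.array([0,-85,47.])
Rc=R; n=18; path=[]; lip0=p0+R.apply(P0); print('lip now',lip0)
tw=-2.0
W=[1]*0
for i in range(n):
    R2=R*Ro.from_euler('z',tw*(i+1),degrees=True)
    f=(i+1)/n; lip=np.array([570,332,0])*min(1,2*f)+lip0*(1-min(1,2*f))
    X=lip-R2.apply(P0); X[2]=p0[2]+(168-p0[2])*f
    low=min((X+R2.apply([a,-85,77]))[2] for a in(-57,57)); path.append((X,tw))
    if i%6==5: print(X,'low',low)
p,R1=rows(p0,R,path)
path=[];m=18
for i in range(m):
    R2=R1*Ro.from_euler('z',-3*(i+1),degrees=True); X=np.array([570,332,0])-R2.apply(P0); X[2]=168-8*(i+1)/m
    low=min((X+R2.apply([a,-85,77]))[2] for a in(-57,57)); path.append((X,-3))
    if i%6==5: print(X,'low',low)
rows(p,R1,path)
E
```

```text
t 30.28 pos [552.9 234.  178.2] rot [179.63 -22.02   0.42] tiltxy [22.02 -0.21] q [ -51.4   23.4   26.8  114.1    0.2   25.3 -118.1] ft [-0.1  0.4 -5.4] w 13.3
lip now [570.1411249  318.86631868 134.1030598 ]
[569.22519463 244.77558536 174.78800513] low 75.452787941239
[584.81788583 254.76068402 171.39400256] low 67.20409614482111
[599.0398874  263.75113505 168.        ] low 60.389220917109895
[{"dp": [2.3, -1.5, 1.5], "twist": -2.0, "grip": 1}, {"dp": [2.4, -1.6, 1.6], "twist": -2.0, "grip": 1}, {"dp": [2.5, -1.5, 1.5], "twist": -2.0, "grip": 1}, {"dp": [2.5, -1.6, 1.6], "twist": -2.0, "grip": 1}, {"dp": [2.5, -1.6, 1.5], "twist": -2.0, "grip": 1}, {"dp": [2.6, -1.6, 1.5], "twist": -2.0, "grip": 1}, {"dp": [2.7, -1.6, 1.5], "twist": -2.0, "grip": 1}, {"dp": [2.7, -1.7, 1.5], "twist": -2.0, "grip": 1}, {"dp": [2.8, -1.6, 1.5], "twist": -2.0, "grip": 1}, {"dp": [2.4, -0.2, 1.5], "twist": -2.0, "grip": 1}, {"dp": [2.4, -0.3, 1.5], "twist": -2.0, "grip": 1}, {"dp": [2.4, -0.3, 1.5], "twist": -2.0, "grip": 1}, {"dp": [2.4, -0.3, 1.4], "twist": -2.0, "grip": 1}, {"dp": [2.5, -0.3, 1.5], "
[... 748 characters left out ...]
1.3], "twist": -3.0, "grip": 1}, {"dp": [4.1, -0.5, 1.3], "twist": -3.0, "grip": 1}, {"dp": [4.2, -0.5, 1.2], "twist": -3.0, "grip": 1}, {"dp": [4.2, -0.6, 1.1], "twist": -3.0, "grip": 1}, {"dp": [4.3, -0.5, 1.1], "twist": -3.0, "grip": 1}, {"dp": [4.3, -0.4, 0.9], "twist": -3.0, "grip": 1}, {"dp": [4.3, -0.5, 1.0], "twist": -3.0, "grip": 1}, {"dp": [4.4, -0.4, 0.8], "twist": -3.0, "grip": 1}, {"dp": [4.3, -0.5, 0.7], "twist": -3.0, "grip": 1}, {"dp": [4.4, -0.3, 0.7], "twist": -3.0, "grip": 1}, {"dp": [4.4, -0.4, 0.6], "twist": -3.0, "grip": 1}, {"dp": [4.5, -0.3, 0.5], "twist": -3.0, "grip": 1}, {"dp": [4.4, -0.3, 0.4], "twist": -3.0, "grip": 1}]
end [631.2 332.7 160. ] [158.    0.3  90.3]
```

>>> arm_command --rows '[{"dp": [3.8,-1.2,2.3],"twist": -3,"grip": 1},{"dp": [3.8,-1.2,2.3],"twist": -3,"grip": 1},{"dp": [3.8,-1.2,2.3],"twist": -3,"grip": 1},{"dp": [3.8,-1.2,2.3],"twist": -3,"grip": 1},{"dp": [3.8,-1.2,2.3],"twist": -3,"grip": 1},{"dp": [3.8,-1.2,2.3],"twist": -3,"grip": 1},{"dp": [3.7,-0.5,2.1],"twist": -3,"grip": 1},{"dp": [3.7,-0.5,2.1],"twist": -3,"grip": 1},{"dp": [3.7,-0.5,2.1],"twist": -3,"grip": 1},{"dp": [3.7,-0.5,2.1],"twist": -3,"grip": 1},{"dp": [3.7,-0.5,2.1],"twist": -3,"grip": 1},{"dp": [2,-0.3,1],"twist": -1.5,"grip": 1},{"dp": [0,0,0],"twist": 0,"grip": 1},{"dp": [0,0,0],"twist": 0,"grip": 1}]'

```text
time: 31.45
position: [598.2, 255.7, 168.8]
eef_rot: [166.8, -17.8, 36.9]
ft_force: [-0.5, 0.1, -5.8]
grip_width: 12.9
```

```bash
python3 - <<'E'
from plan import *
from rig import arm
import cv2
a=arm.camera('wrist')[:,:,::-1]
cv2.imwrite('pics/w19.png',a)
b=arm.camera('scene')[:,:,::-1]
cv2.imwrite('pics/s19.png',cv2.resize(b[100:300,330:560],None,fx=3,fy=3))
s,R=st(); p0=s['position']; P0=np.array([0,-85,47.]); print('lip',p0+R.apply(P0))
tws=[-3,-5,-7,-7,-7,-7,-7,-7,-4]; path=[];c=0
for i,t in enumerate(tws):
    c+=t; R2=R*Ro.from_euler('z',c,degrees=True); X=np.array([572,328,0])-R2.apply(P0); X[2]=p0[2]+(161-p0[2])*(i+1)/9
    print(X,'low',min((X+R2.apply([a,-85,77]))[2] for a in(-57,57))); path.append((X,t))
rows(p0,R,path)
E
```

```text
t 31.55 pos [598.  255.8 168.8] rot [166.84 -17.77  36.89] tiltxy [21.99 -0.21] q [-41.9  26.6  15.  107.7   9.   27.6 -92. ] ft [-1.1  0.2 -7.1] w 13.2
lip [570.66794791 325.34830742 106.81079753]
[602.68452654 261.06958343 167.95535131] low 60.064193604327855
[607.93054152 265.87178798 167.0859324 ] low 58.31485953126857
[614.58221547 273.38260417 166.21651348] low 56.69247849774783
[620.33676261 281.71026406 165.34709457] low 55.6384514904162
[625.10839588 290.73062142 164.47767566] low 55.155530590741094
[628.82598122 300.30920351 163.60825674] low 55.237954003543805
[631.434098   310.30321572 162.73883783] low 55.871531952094045
[632.8938652  320.56367036 161.86941891] low 57.033858214998475
[633.20334033 326.48764641 161.        ] low 57.55148998870146
[{"dp": [6.3, -2.1, 2.5], "twist": -3.0, "grip": 1}, {"dp": [6.5, -1.0, 2.8], "twist": -5.0, "grip": 1}, {"dp": [9.4, -1.5, 3.3], "twist": -7.0, "grip": 1}, {"dp": [9.6, -1.6, 2.9], "twist": -7.0, "grip": 1}, {"dp": [9.8, -1.5, 2.5], "twist": -7.0, "grip": 1}, {"dp": [10.0, -1.4, 2.2], "twist": -7.0, "grip": 1}, {"dp": [10.1, -1.3, 1.7], "twist": -7.0, "grip": 1}, {"dp": [10.3, -1.1, 1.4], "twist": -7.0, "grip": 1}, {"dp": [5.9, -0.6, 0.9], "twist": -4.0, "grip": 1}]
end [633.2 326.5 161. ] [158.   -0.2  88.9]
```

View pics/w19.png

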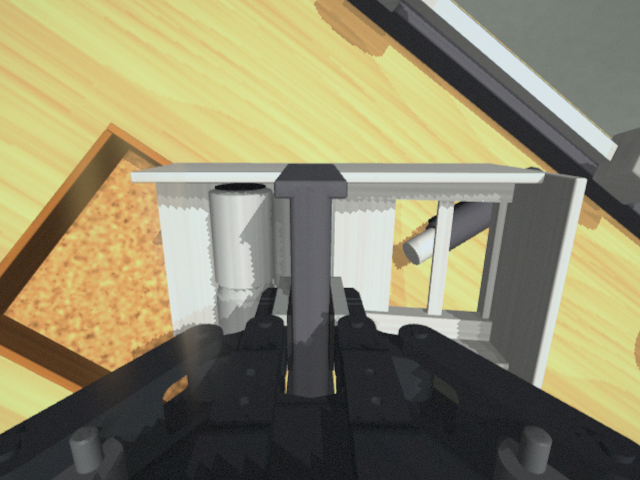

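View pics/s19.png

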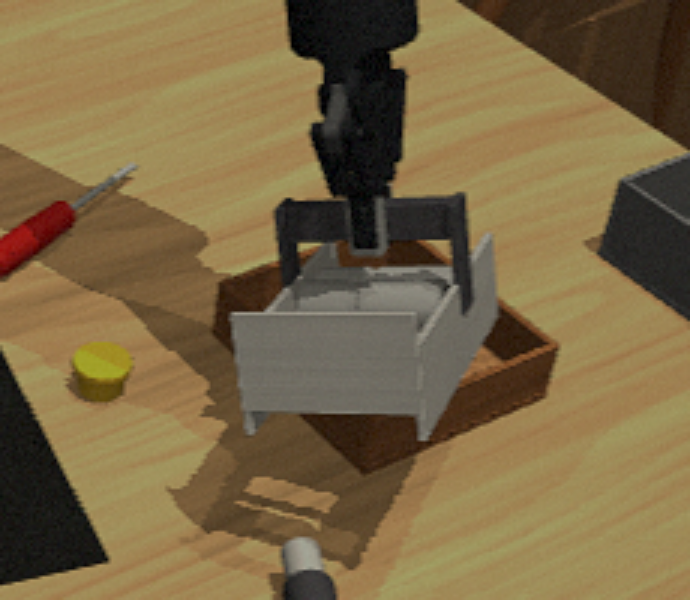

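>>> arm_command --rows '[{"dp": [5,-1.5,2],"twist": -3,"grip": 1},{"dp": [7,-1.2,2.5],"twist": -5,"grip": 1},{"dp": [9.5,-1.5,3],"twist": -7,"grip": 1},{"dp": [9.7,-1.5,2.8],"twist": -7,"grip": 1},{"dp": [9.8,-1.5,2.5],"twist": -7,"grip": 1},{"dp": [10,-1.4,2],"twist": -7,"grip": 1},{"dp": [10,-1.3,1.7],"twist": -7,"grip": 1},{"dp": [10,-1.1,1.3],"twist": -7,"grip": 1},{"dp": [6,-0.6,0.8],"twist": -4,"grip": 1},{"dp": [0,0,0],"twist": 0,"grip": 1},{"dp": [0,0,0],"twist": 0,"grip": 1}]'

```text
time: 32.47
position: [632.4, 325.9, 162.3]
eef_rot: [158.0, -0.3, 88.8]
ft_force: [-0.3, -0.6, -3.0]
grip_width: 13.0
```

```bash
python3 - <<'E'
from plan import *
from rig import arm
import cv2
a=arm.camera('wrist')[:,:,::-1]
cv2.imwrite('pics/w20.png',a)
b=arm.camera('scene')[:,:,::-1]
cv2.imwrite('pics/s20.png',cv2.resize(b[100:300,330:560],None,fx=3,fy=3))
s,R=st()
E
```

```text
t 32.57 pos [632.7 325.1 162.6] rot [157.97  -0.25  88.75] tiltxy [22.03 -0.24] q [-35.5  31.2  -0.2  98.2  23.1  34.7 -54.2] ft [-0.  -0.2 -2.8] w 12.8
```

View pics/w20.png

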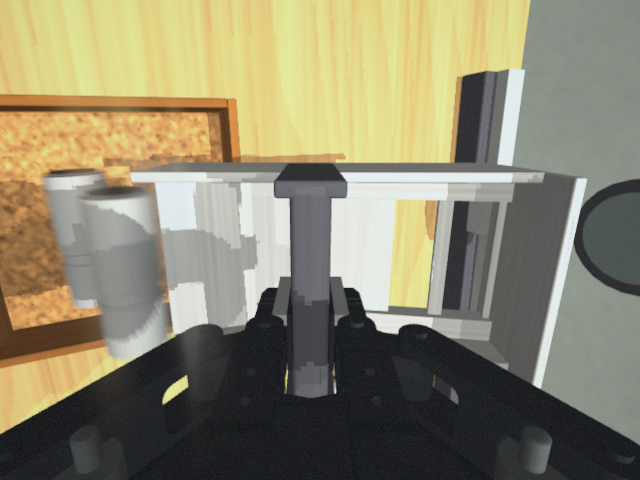

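View pics/s20.png

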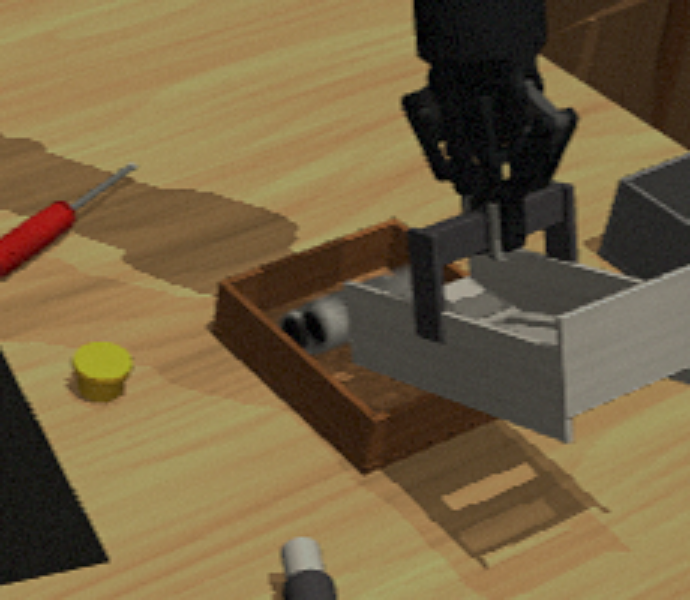

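>>> arm_command --rows '[{"dp": [0,0,0],"twist": 0,"grip": 1},{"dp": [0,0,0],"twist": 0,"grip": 1},{"dp": [0,0,0],"twist": 0,"grip": 1},{"dp": [0,0,0],"twist": 0,"grip": 1},{"dp": [0,3,-6],"twist": 0,"grip": 1},{"dp": [0,6,-12],"twist": 0,"grip": 1},{"dp": [0,8,-20],"twist": 0,"grip": 1},{"dp": [0,8,-25],"twist": 0,"grip": 1},{"dp": [0,8,-25],"twist": 0,"grip": 1},{"dp": [0,4,-15],"twist": 0,"grip": 1}]'

```text
time: 33.4
position: [628.9, 326.0, 275.7]
eef_rot: [157.8, -0.4, 88.9]
ft_force: [0.6, 0.2, -2.8]
grip_width: 12.9
```

```bash
python3 - <<'E'
from plan import *
from rig import arm
import cv2
a=arm.camera('wrist')[:,:,::-1]
cv2.imwrite('pics/w21.png',a)
b=arm.camera('scene')[:,:,::-1]
cv2.imwrite('pics/s21.png',cv2.resize(b[100:300,330:560],None,fx=3,fy=3))
s,R=st()
E
```

```text
t 33.50 pos [629.4 326.6 276.2] rot [157.68  -0.46  88.95] tiltxy [2.233e+01 2.000e-02] q [-33.7  24.9  -3.3  89.8  19.4  48.7 -48.4] ft [ 0.5 -0.  -3.3] w 12.9
```

View pics/s21.png

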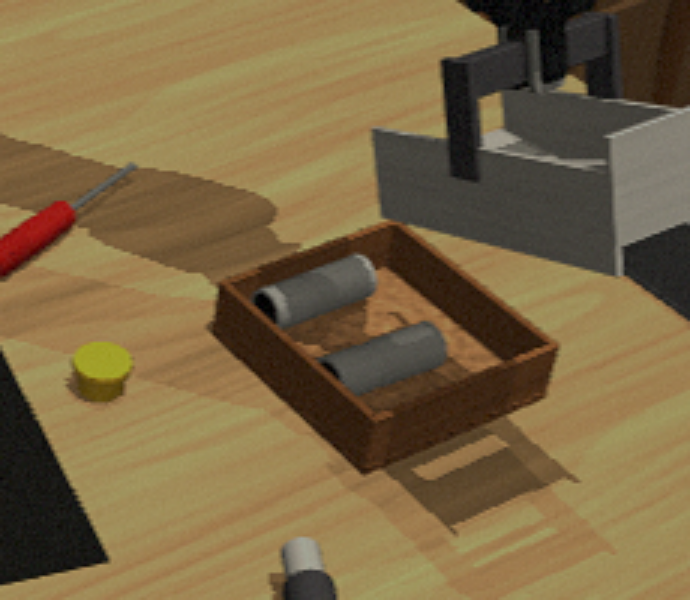

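```bash
python3 - <<'E'
from plan import *
s,R=st(); p0=s['position']; end=np.array([430,0,480.]); n=20; f=ramp(n,4); path=[]
for i in range(n): path.append((p0+(end-p0)*f[i], 88.9/20))
rows(p0,R,path)
E
```

```text
t 33.50 pos [629.4 326.6 276.2] rot [157.68  -0.46  88.95] tiltxy [2.233e+01 2.000e-02] q [-33.7  24.9  -3.3  89.8  19.4  48.7 -48.4] ft [ 0.5 -0.  -3.3] w 12.9
[{"dp": [-4.8, -1.5, -3.9], "twist": 4.4, "grip": 1}, {"dp": [-9.9, -2.2, -7.8], "twist": 4.4, "grip": 1}, {"dp": [-15.0, -2.1, -11.6], "twist": 4.4, "grip": 1}, {"dp": [-20.2, -1.4, -15.6], "twist": 4.4, "grip": 1}, {"dp": [-20.2, 0.2, -15.5], "twist": 4.4, "grip": 1}, {"dp": [-20.1, 1.8, -15.6], "twist": 4.4, "grip": 1}, {"dp": [-19.9, 3.3, -15.5], "twist": 4.4, "grip": 1}, {"dp": [-19.7, 4.8, -15.6], "twist": 4.4, "grip": 1}, {"dp": [-19.2, 6.3, -15.5], "twist": 4.4, "grip": 1}, {"dp": [-18.6, 7.8, -15.6], "twist": 4.4, "grip": 1}, {"dp": [-18.0, 9.1, -15.5], "twist": 4.4, "grip": 1}, {"dp": [-17.3, 10.6, -15.6], "twist": 4.4, "grip": 1}, {"dp": [-16.4, 11.8, -15.5], "twist": 4.4, "grip": 1}, {"dp": [-15.4, 13.0, -15.6], "twist": 4.4, "grip": 1}, {"dp": [-14.4, 14.2, -15.6], "twist": 4.4, "grip": 1}, {"dp": [-13.3, 15.3, -15.5], "twist": 4.4, "grip": 1}, {"dp": [-12.0, 16.2, -15.6], "twist": 4.4, "grip": 1}, {"dp": [-8.1, 12.8, -11.6], "twist": 4.4, "grip": 1}, {"dp": [-4.7, 8.9, -7.8], "twist": 4.4, "grip": 1}, {"dp": [-2.0, 4.7, -3.9], "twist": 4.4, "grip": 1}]
end [430.  -0. 480.] [179.7 -22.3   0.9]
```

>>> arm_command --rows '[{"dp": [-5,-1.5,-4],"twist": 4.4,"grip": 1},{"dp": [-10,-2,-8],"twist": 4.4,"grip": 1},{"dp": [-15,-2,-12],"twist": 4.4,"grip": 1},{"dp": [-20,-1.5,-15.5],"twist": 4.4,"grip": 1},{"dp": [-20,0,-15.5],"twist": 4.4,"grip": 1},{"dp": [-20,2,-15.5],"twist": 4.4,"grip": 1},{"dp": [-20,3.5,-15.5],"twist": 4.4,"grip": 1},{"dp": [-20,5,-15.5],"twist": 4.4,"grip": 1},{"dp": [-19,6.5,-15.5],"twist": 4.4,"grip": 1},{"dp": [-18.5,8,-15.5],"twist": 4.4,"grip": 1},{"dp": [-18,9,-15.5],"twist": 4.4,"grip": 1},{"dp": [-17.5,10.5,-15.5],"twist": 4.4,"grip": 1},{"dp": [-16.5,12,-15.5],"twist": 4.4,"grip": 1},{"dp": [-15.5,13,-15.5],"twist": 4.4,"grip": 1},{"dp": [-14.5,14,-15.5],"twist": 4.4,"grip": 1},{"dp": [-13,15,-15.5],"twist": 4.4,"grip": 1},{"dp": [-12,16,-15.5],"twist": 4.4,"grip": 1},{"dp": [-8,13,-12],"twist": 4.4,"grip": 1},{"dp": [-5,9,-8],"twist": 4.4,"grip": 1},{"dp": [-2,5,-4],"twist": 4.4,"grip": 1}]'

```text
time: 35.17
position: [429.1, -2.7, 478.8]
eef_rot: [179.5, -22.0, 0.6]
ft_force: [0.2, 0.1, -2.9]
grip_width: 13.1
```

```bash
python3 mv.py 430 0 480; python3 - <<'E'
from sim import *
from rig import arm
np.set_printoptions(precision=1,suppress=True)
q=np.array(arm.sense()['joints'])
for i in range(70):
    T,R=F(q); q=row(q,R.inv().apply([-10,0,0]),0,570); T,R=F(q)
    if i%4==0 or i<12: print(i,T,tiltxy(R),q)
    if tiltxy(R)[0]<0: break
E
```

```text
t 35.17 pos [429.1  -2.7 478.8] rot [179.51 -22.     0.63] tiltxy [22.   -0.25] q [-22.   -9.5  13.4  99.4   6.   68.1 -99. ] ft [ 0.2  0.1 -2.9] w 13.1
dp total [ 1.3 -2.7 -0.8] len 3
0 [401.4  -2.4 475.5] [22.  -0.2] [-22.  -10.5  12.9 100.2   6.4  68.4 -99.6]
1 [391.4  -2.4 475.5] [22.  -0.2] [ -22.1  -11.6   12.3  101.     6.7   68.7 -100.2]
2 [381.4  -2.4 475.5] [22.  -0.2] [ -22.   -12.6   11.7  101.7    7.    69.1 -100.8]
3 [371.4  -2.4 475.5] [22.  -0.2] [ -21.2  -13.6   10.6  102.4    7.    69.5 -101.1]
4 [364.4  -2.4 475.5] [21.9 -0.2] [  0.4 -13.6  -3.8 102.7   0.7  69.1 -93. ]
5 [362.3  -2.5 475.5] [21.4 -0.2] [  0.5 -13.6  -3.8 102.6   0.6  69.6 -93. ]
6 [360.2  -2.5 475.5] [21.  -0.2] [  0.5 -13.6  -3.8 102.4   0.6  70.1 -92.9]
7 [358.1  -2.6 475.5] [20.6 -0.2] [  0.5 -13.6  -3.8 102.3   0.6  70.7 -92.9]
8 [356.1  -2.6 475.5] [20.2 -0.2] [  0.5 -13.6  -3.8 102.2   0.5  71.2 -92.9]
9 [354.   -2.7 475.5] [19.8 -0.2] [  0.5 -13.6  -3.8 102.1   0.5  71.7 -92.8]
10 [351.8  -2.7 475.6] [19.4 -0.2] [  0.5 -13.6  -3.8 102.    0.5  72.2 -92.8]
11 [349.7  -2.8 475.7] [19.  -0.2] 
[... 283 characters left out ...]
 [321.3  -3.8 477.9] [13.6 -0.1] [  0.8 -13.6  -3.7 100.4  -0.   79.6 -92.3]
28 [312.3  -4.2 479. ] [11.9 -0.1] [  1.  -13.6  -3.7 100.   -0.2  81.7 -92.2]
32 [303.2  -4.7 480.5] [10.2 -0.1] [  1.1 -13.6  -3.7  99.5  -0.3  83.8 -92. ]
36 [294.   -5.3 482.1] [ 8.6 -0.1] [  1.3 -13.6  -3.7  99.1  -0.5  85.9 -91.8]
40 [284.8  -6.  484. ] [ 6.9 -0. ] [  1.5 -13.6  -3.7  98.7  -0.6  88.  -91.6]
44 [275.5  -6.9 486.1] [5.2 0. ] [  1.8 -13.6  -3.7  98.2  -0.7  90.2 -91.3]
48 [266.1  -7.8 488.5] [3.5 0.1] [  2.1 -13.6  -3.7  97.8  -0.9  92.3 -91. ]
52 [256.8  -9.  491. ] [1.8 0.2] [  2.4 -13.6  -3.7  97.4  -1.   94.4 -90.7]
56 [247.4 -10.4 493.8] [0.2 0.2] [  2.8 -13.6  -3.6  97.   -1.1  96.4 -90.3]
```

>>> arm_command --rows '[{"dp": [-8,0,-3],"twist": 0,"grip": 1},{"dp": [-10,0,-4],"twist": 0,"grip": 1},{"dp": [-10,0,-4],"twist": 0,"grip": 1},{"dp": [-8,0,-3],"twist": 0,"grip": 1},{"dp": [-5,0,-2],"twist": 0,"grip": 1},{"dp": [-4,0,-1.6],"twist": 0,"grip": 1},{"dp": [-4,0,-1.6],"twist": 0,"grip": 1},{"dp": [-4,0,-1.6],"twist": 0,"grip": 1},{"dp": [-4,0,-1.6],"twist": 0,"grip": 1},{"dp": [-4,0,-1.6],"twist": 0,"grip": 1},{"dp": [-4,0,-1.6],"twist": 0,"grip": 1},{"dp": [-4,0,-1.6],"twist": 0,"grip": 1},{"dp": [-4,0,-1.6],"twist": 0,"grip": 1}]'

```text
time: 36.25
position: [374.9, -1.0, 478.8]
eef_rot: [179.5, -20.9, 1.2]
ft_force: [0.0, -0.1, -3.1]
grip_width: 13.2
```

```bash
python3 mv.py
```

```text
t 36.25 pos [374.9  -1.  478.8] rot [179.45 -20.86   1.17] tiltxy [20.87 -0.13] q [  2.2 -13.6  -5.2 102.3   0.   70.4 -92. ] ft [ 0.  -0.1 -3.1] w 13.2
```

>>> arm_command --rows '[{"dp": [-9,0,-3.5],"twist": 0,"grip": 1},{"dp": [-14,0,-5],"twist": 0,"grip": 1},{"dp": [-19,0,-6.5],"twist": 0,"grip": 1},{"dp": [-19,0,-6.5],"twist": 0,"grip": 1},{"dp": [-19,0,-6],"twist": 0,"grip": 1},{"dp": [-19,0,-6],"twist": 0,"grip": 1},{"dp": [-19,0,-5.5],"twist": 0,"grip": 1},{"dp": [-19,0,-5.5],"twist": 0,"grip": 1},{"dp": [-19,0,-5],"twist": 0,"grip": 1},{"dp": [-19,0,-5],"twist": 0,"grip": 1},{"dp": [-20,0,-4.5],"twist": 0,"grip": 1},{"dp": [-20,0,-4.5],"twist": 0,"grip": 1},{"dp": [-20,0,-4],"twist": 0,"grip": 1},{"dp": [-20,0,-4],"twist": 0,"grip": 1}]'

```text
time: 37.42
position: [308.3, -4.9, 483.0]
eef_rot: [179.6, -10.0, 0.9]
ft_force: [-0.6, -0.9, -3.4]
grip_width: 12.9
```

```bash
python3 mv.py
```

```text
t 37.42 pos [308.3  -4.9 483. ] rot [179.58  -9.97   0.88] tiltxy [ 9.97 -0.27] q [  8.2 -13.6  -8.5  98.9  -1.7  84.6 -89.4] ft [-0.6 -0.9 -3.4] w 12.9
```

>>> arm_command --rows '[{"dp": [-20,0,-3],"twist": 0,"grip": 1},{"dp": [-20,0,-3],"twist": 0,"grip": 1},{"dp": [-20,0,-3],"twist": 0,"grip": 1},{"dp": [-20,0,-2],"twist": 0,"grip": 1},{"dp": [-20,0,-2],"twist": 0,"grip": 1},{"dp": [-20,0,-2],"twist": 0,"grip": 1},{"dp": [-20,0,-1],"twist": 0,"grip": 1},{"dp": [-20,0,-1],"twist": 0,"grip": 1},{"dp": [-18,0,0],"twist": 0,"grip": 1},{"dp": [-10,0,0],"twist": 0,"grip": 1},{"dp": [0,0,0],"twist": 0,"grip": 1}]'

```text
time: 38.33
position: [258.2, -6.7, 486.3]
eef_rot: [179.7, -2.1, 0.8]
ft_force: [0.7, -0.1, -4.1]
grip_width: 13.1
```

```bash
python3 mv.py
```

```text
t 38.33 pos [258.2  -6.7 486.3] rot [179.68  -2.13   0.84] tiltxy [ 2.13 -0.28] q [  3.4 -13.6  -5.1  97.6  -0.9  93.8 -90.9] ft [ 0.7 -0.1 -4.1] w 13.1
```

>>> arm_command --rows '[{"dp": [-12,0,0],"twist": 0,"grip": 1},{"dp": [-18,0,0],"twist": 0,"grip": 1},{"dp": [-12,0,0],"twist": 0,"grip": 1},{"dp": [-7,0,0],"twist": 0,"grip": 1},{"dp": [0,0,0],"twist": 0,"grip": 1},{"dp": [0,0,0],"twist": 0,"grip": 1}]'

```text
time: 38.83
position: [245.7, -8.4, 489.0]
eef_rot: [179.8, -0.2, 0.8]
ft_force: [0.2, -0.3, -3.3]
grip_width: 13.2
```

```bash
python3 mv.py
```

```text
t 38.83 pos [245.7  -8.4 489. ] rot [179.76  -0.18   0.78] tiltxy [ 0.18 -0.24] q [  4.  -13.6  -5.2  97.2  -1.   96.1 -90.4] ft [ 0.2 -0.3 -3.3] w 13.2
```

```bash
python3 - <<'E'
from plan import *
s,R=st(); p0=s['position']; end=np.array([461.9,22.8,170.]); n=20; f=ramp(n,4); path=[]
for i in range(n): path.append((p0+(end-p0)*f[i], -76.4/20))
rows(p0,R,path)
E
```

```text
t 38.83 pos [245.7  -8.4 489. ] rot [179.76  -0.18   0.78] tiltxy [ 0.18 -0.24] q [  4.  -13.6  -5.2  97.2  -1.   96.1 -90.4] ft [ 0.2 -0.3 -3.3] w 13.2
[{"dp": [3.2, -0.4, 4.7], "twist": -3.8, "grip": 1}, {"dp": [6.4, -0.5, 9.4], "twist": -3.8, "grip": 1}, {"dp": [9.6, -0.0, 14.1], "twist": -3.8, "grip": 1}, {"dp": [12.7, 0.8, 18.8], "twist": -3.8, "grip": 1}, {"dp": [12.7, 1.6, 18.8], "twist": -3.8, "grip": 1}, {"dp": [12.6, 2.5, 18.8], "twist": -3.8, "grip": 1}, {"dp": [12.4, 3.3, 18.8], "twist": -3.8, "grip": 1}, {"dp": [12.1, 4.1, 18.8], "twist": -3.8, "grip": 1}, {"dp": [11.8, 5.0, 18.8], "twist": -3.8, "grip": 1}, {"dp": [11.5, 5.7, 18.8], "twist": -3.8, "grip": 1}, {"dp": [11.0, 6.4, 18.8], "twist": -3.8, "grip": 1}, {"dp": [10.7, 7.2, 18.8], "twist": -3.8, "grip": 1}, {"dp": [10.1, 7.8, 18.8], "twist": -3.8, "grip": 1}, {"dp": [9.6, 8.5, 18.8], "twist": -3.8, "grip": 1}, {"dp": [8.9, 9.1, 18.8], "twist": -3.8, "grip": 1}, {"dp": [8.4, 9.7, 18.8], "twist": -3.8, "grip": 1}, {"dp": [7.7, 10.2, 18.8], "twist": -3.8, "grip": 1}, {"dp": [5.3, 8.1, 14.1], "twist": -3.8, "grip": 1}, {"dp": [3.1, 5.5, 9.4], "twist": -3.8, "grip": 1}, {"dp": [1.4, 2.9, 4.7], "twist": -3.8, "grip": 1}]
end [461.9  22.8 170. ] [179.8   0.2  76.8]
```

>>> arm_command --rows '[{"dp": [3,-0.5,5],"twist": -3.8,"grip": 1},{"dp": [6.5,-0.5,9.5],"twist": -3.8,"grip": 1},{"dp": [9.5,0,14],"twist": -3.8,"grip": 1},{"dp": [12.5,1,19],"twist": -3.8,"grip": 1},{"dp": [12.5,1.5,19],"twist": -3.8,"grip": 1},{"dp": [12.5,2.5,19],"twist": -3.8,"grip": 1},{"dp": [12.5,3.5,19],"twist": -3.8,"grip": 1},{"dp": [12,4,19],"twist": -3.8,"grip": 1},{"dp": [12,5,19],"twist": -3.8,"grip": 1},{"dp": [11.5,5.5,19],"twist": -3.8,"grip": 1},{"dp": [11,6.5,19],"twist": -3.8,"grip": 1},{"dp": [10.5,7,19],"twist": -3.8,"grip": 1},{"dp": [10,8,19],"twist": -3.8,"grip": 1},{"dp": [9.5,8.5,18],"twist": -3.8,"grip": 1},{"dp": [9,9,18],"twist": -3.8,"grip": 1},{"dp": [8.5,9.5,18],"twist": -3.8,"grip": 1},{"dp": [7.5,10,18],"twist": -3.8,"grip": 1},{"dp": [5.5,8,14],"twist": -3.8,"grip": 1},{"dp": [3,5.5,9],"twist": -3.8,"grip": 1},{"dp": [1.5,3,5],"twist": -4.2,"grip": 1}]'

```text
time: 40.5
position: [461.2, 23.2, 169.3]
eef_rot: [179.9, 0.2, 77.4]
ft_force: [-0.1, 0.7, -3.3]
grip_width: 13.0
```

>>> arm_command --rows '[{"dp": [0,0,0],"twist": 0,"grip": 1},{"dp": [0,0,0],"twist": 0,"grip": 1},{"dp": [0,0,0],"twist": 0,"grip": 1}]'

```text
time: 40.75
position: [460.6, 22.9, 171.2]
eef_rot: [179.8, 0.2, 77.1]
ft_force: [-0.6, 1.1, -2.7]
grip_width: 13.1
```

```bash
python3 mv.py 461.9 22.8 90; python3 - <<'E'
from rig import arm
import cv2
a=arm.camera('wrist')[:,:,::-1]
cv2.imwrite('pics/w22.png',a)
b=arm.camera('scene')[:,:,::-1]
cv2.imwrite('pics/s22.png',cv2.resize(b[130:330,200:430],None,fx=3,fy=3))
E
```

```text
t 40.75 pos [460.6  22.9 171.2] rot [179.78   0.2   77.06] tiltxy [ 0.17 -0.24] q [-1.000e-01  1.840e+01 -7.900e+00  1.149e+02  3.800e+00  4.680e+01
 -2.320e+01] ft [-0.6  1.1 -2.7] w 13.1
dp total [ 0.5  1.  81.2] len 81
```

View pics/w22.png

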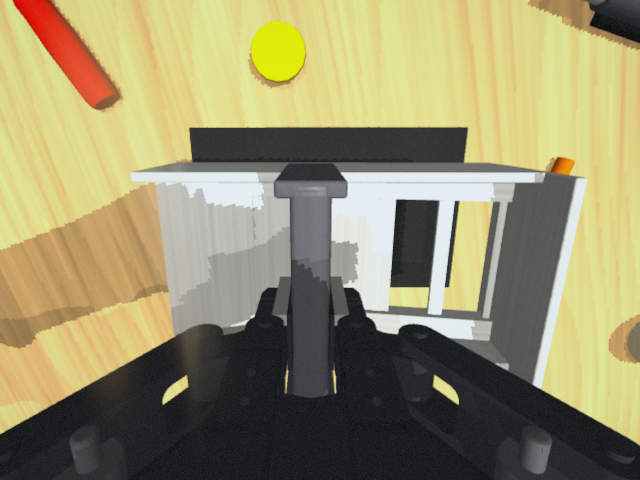

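View pics/s22.png

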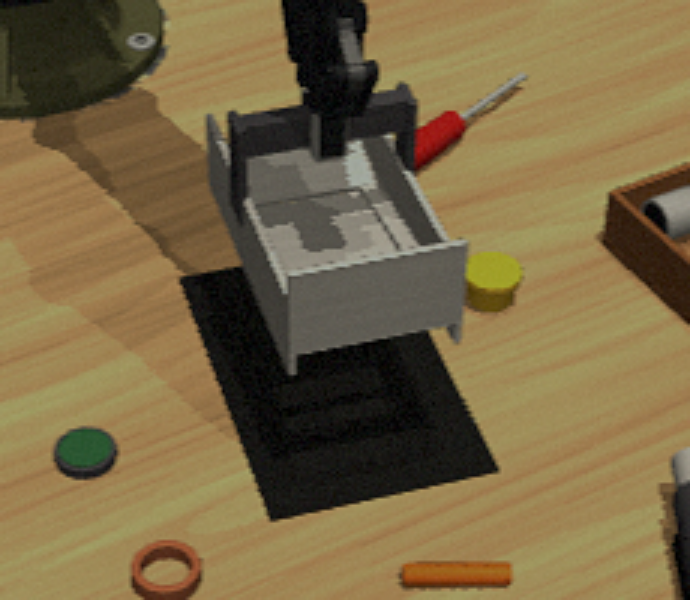

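>>> arm_command --rows '[{"dp": [0.5,1,8],"twist": 0,"grip": 1},{"dp": [0,0,14],"twist": 0,"grip": 1},{"dp": [0,0,16],"twist": 0,"grip": 1},{"dp": [0,0,15],"twist": 0,"grip": 1},{"dp": [0,0,10],"twist": 0,"grip": 1},{"dp": [0,0,8],"twist": 0,"grip": 1},{"dp": [0,0,6],"twist": 0,"grip": 1},{"dp": [0,0,5],"twist": 0,"grip": 1},{"dp": [0,0,3],"twist": 0,"grip": 1},{"dp": [0,0,2],"twist": 0,"grip": 1},{"dp": [0,0,1],"twist": 0,"grip": 1},{"dp": [0,0,0],"twist": 0,"grip": 1}]'

```text
time: 41.85
position: [462.1, 23.0, 83.1]
eef_rot: [179.8, 0.2, 77.2]
ft_force: [-0.1, -0.4, -3.0]
grip_width: 13.0
```

```bash
python3 mv.py 461.9 22.8 80.2
```

```text
t 41.85 pos [462.1  23.   83.1] rot [179.76   0.19  77.2 ] tiltxy [ 0.19 -0.24] q [ -1.3  26.1  -6.8 121.    5.9  33.  -25.1] ft [-0.1 -0.4 -3. ] w 13.0
dp total [-0.2 -0.2  2.9] len 3
```

>>> arm_command --rows '[{"dp": [0,0,1],"twist": 0,"grip": 1},{"dp": [0,0,1],"twist": 0,"grip": 1},{"dp": [0,0,0.7],"twist": 0,"grip": 1},{"dp": [0,0,0],"twist": 0,"grip": 1}]'

```text
time: 42.18
position: [462.3, 23.0, 80.5]
eef_rot: [179.7, 0.2, 77.2]
ft_force: [0.6, -0.2, -1.0]
grip_width: 13.1
```

```bash
python3 mv.py 461.9 22.8 80.2
```

```text
t 42.18 pos [462.3  23.   80.5] rot [179.74   0.19  77.2 ] tiltxy [ 0.21 -0.24] q [ -1.3  26.3  -6.7 121.2   6.   32.6 -25.2] ft [ 0.6 -0.2 -1. ] w 13.1
dp total [-0.2 -0.3  0.3] len 0
```

>>> arm_command --rows '[{"dp": [0,0,0.4],"twist": 0,"grip": 1},{"dp": [0,0,0],"twist": 0,"grip": 1},{"dp": [0,0,0],"twist": 0,"grip": 0.6},{"dp": [0,0,0],"twist": 0,"grip": 0.2},{"dp": [0,0,0],"twist": 0,"grip": -0.3},{"dp": [0,0,0],"twist": 0,"grip": -1},{"dp": [0,0,0],"twist": 0,"grip": -1},{"dp": [0,0,0],"twist": 0,"grip": -1},{"dp": [0,0,0],"twist": 0,"grip": -1},{"dp": [0,0,-5],"twist": 0,"grip": -1},{"dp": [0,0,-12],"twist": 0,"grip": -1},{"dp": [0,0,-20],"twist": 0,"grip": -1},{"dp": [0,0,-25],"twist": 0,"grip": -1},{"dp": [0,0,-25],"twist": 0,"grip": -1},{"dp": [0,0,-25],"twist": 0,"grip": -1},{"dp": [0,0,-25],"twist": 0,"grip": -1},{"dp": [0,0,-20],"twist": 0,"grip": -1},{"dp": [0,0,-10],"twist": 0,"grip": -1},{"dp": [0,0,0],"twist": 0,"grip": -1},{"dp": [0,0,0],"twist": 0,"grip": -1}]'

```text
time: 43.85
position: [461.5, 23.6, 247.2]
eef_rot: [179.7, 0.2, 77.2]
ft_force: [-0.6, 0.5, -0.1]
grip_width: 85.5
```

```bash
python3 mv.py; python3 - <<'E'
from rig import arm
import cv2,pickle
c=arm.calibration('wrist');pickle.dump(c,open('wc.pkl','wb'))
a=arm.camera('wrist')[:,:,::-1]
cv2.imwrite('pics/w23.png',a)
b=arm.camera('scene')[:,:,::-1]; cv2.imwrite('pics/s23f.png',b)
cv2.imwrite('pics/s23.png',cv2.resize(b[130:330,200:430],None,fx=3,fy=3))
E
```

```text
t 43.85 pos [461.5  23.6 247.2] rot [179.72   0.18  77.2 ] tiltxy [ 0.23 -0.24] q [  0.4  13.5  -8.4 108.    2.6  58.4 -21.9] ft [-0.6  0.5 -0.1] w 85.5
```

View pics/w23.png

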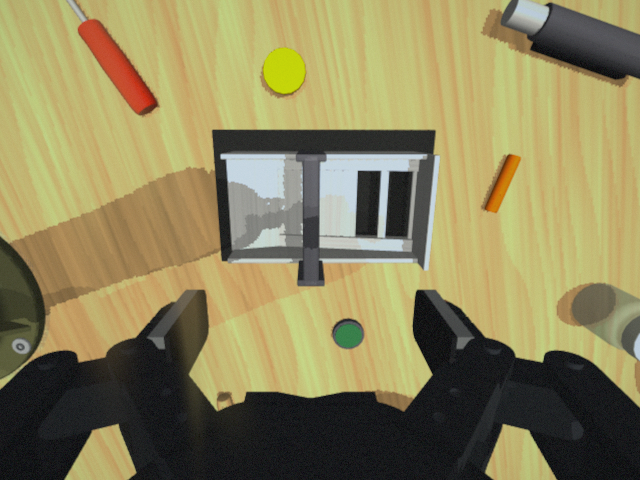

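View pics/s23f.png

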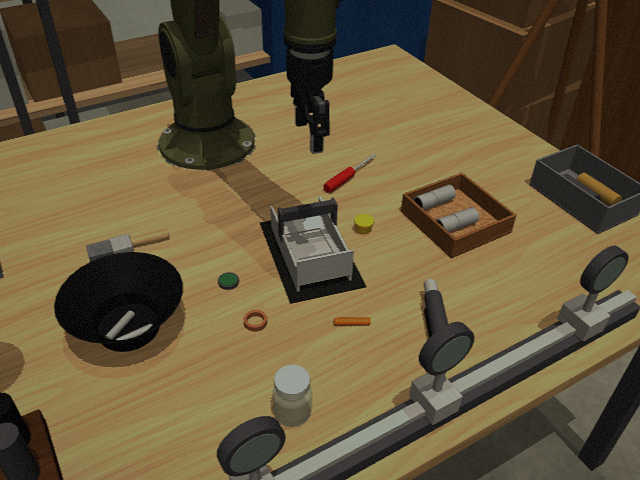

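```bash
python3 - <<'E'
from h import *
import pickle
np.set_printoptions(precision=1,suppress=True)
a=cv2.imread('pics/w23.png');cv2.imwrite('pics/w23z.png',cv2.resize(a[120:295,200:450],None,fx=3.2,fy=3.2,interpolation=cv2.INTER_CUBIC))
b=cv2.imread('pics/s23f.png');cv2.imwrite('pics/s23z.png',cv2.resize(b[190:305,250:375],None,fx=5,fy=5,interpolation=cv2.INTER_CUBIC))
c=pickle.load(open('wc.pkl','rb'))
b=ray('w',311,285,111,c);t=ray('w',312,154,111,c); print('bar',b,t,(b+t)/2,np.linalg.norm(b-t),np.degrees(np.arctan2(-(t-b)[0],(t-b)[1])))
E
```

```text
bar [450.1 -31.3 111. ] [475.4  77.4 111. ] [462.8  23.  111. ] 111.65158922799013 -13.080300998750877
```

View pics/w23z.png

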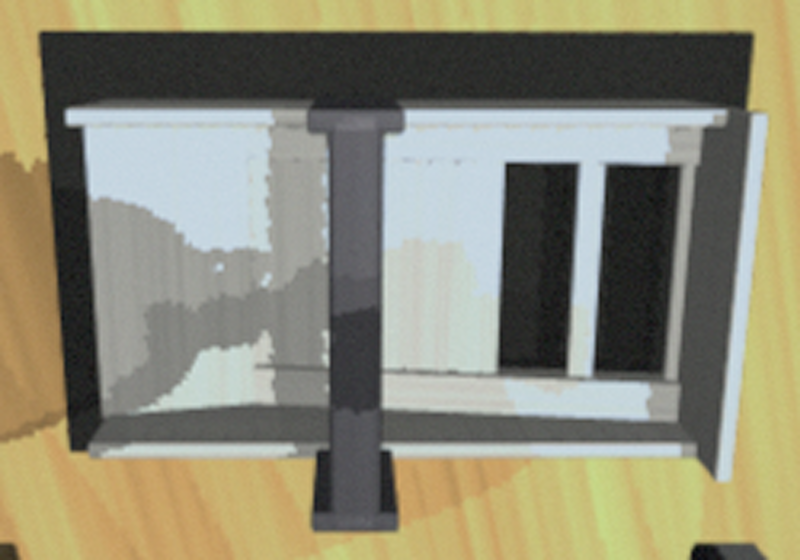

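View pics/s23z.png

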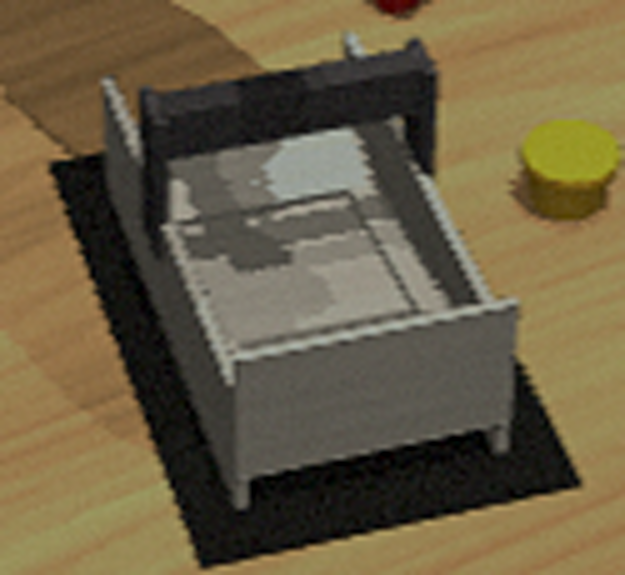

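```bash
python3 - <<'E'
from h import *
np.set_printoptions(precision=1,suppress=True)
z=lambda p:(250+(p[0]+.5)/5-.5,190+(p[1]+.5)/5-.5)
m=[ray('scene',*z(p),3) for p in [(205,567),(580,485),(50,165)]]
f=[ray('scene',*z(p),3) for p in [(240,507),(508,452)]]
y=(m[1]-m[0])/np.linalg.norm(m[1]-m[0]); x=(m[0]-m[2])/np.linalg.norm(m[0]-m[2])
for q in f: print('foot from right edge',(q-m[0])@y,'from slotted-end edge',-(q-m[0])@x)
print('mat',np.linalg.norm(m[1]-m[0]),np.linalg.norm(m[0]-m[2]),'foot mid',(f[0]+f[1])/2,'mat centre',(m[1]+m[2])/2)
w=[ray('scene',*z(p),81) for p in [(238,358),(518,303)]];print(w)
E
```

```text
foot from right edge 20.693702456633215 from slotted-end edge 25.403074396547513
foot from right edge 126.54239373789471 from slotted-end edge 23.84899790579094
mat 146.65134149502748 238.80335615379124 foot mid [570.3  -3.2   3. ] mat centre [477.9  17.2   3. ]
[array([559. , -55.8,  81. ]), array([583.4,  47.2,  81. ])]
```

```bash
python3 - <<'E'
from h import *
a=cv2.imread('pics/scene0.png').astype(int);b=cv2.imread('pics/s23f.png').astype(int)
d=(np.abs(a-b).max(2)>40).astype(np.uint8)
n,l,st,ce=cv2.connectedComponentsWithStats(cv2.morphologyEx(d,cv2.MORPH_OPEN,np.ones((2,2),np.uint8)))
print([(s[:5].tolist()) for s in st[1:] if s[4]>15])
from rig import arm
print(arm.sense()['time']); print(arm.close_job())
E
```

```text
[[125, 0, 50, 88, 1364], [195, 0, 25, 40, 453], [230, 31, 9, 35, 115], [224, 40, 7, 7, 24], [300, 53, 25, 9, 109], [288, 61, 46, 94, 2705], [0, 127, 168, 133, 5173], [212, 160, 108, 64, 2146], [416, 186, 40, 26, 588], [335, 196, 9, 28, 141], [321, 198, 11, 4, 29], [437, 209, 42, 25, 591], [289, 213, 41, 12, 177], [295, 220, 29, 7, 90], [284, 223, 14, 45, 207], [325, 222, 10, 11, 80], [333, 225, 24, 37, 297], [292, 228, 13, 8, 59], [301, 241, 9, 3, 25], [282, 244, 4, 9, 27], [301, 246, 29, 6, 78], [333, 253, 9, 3, 19], [303, 259, 9, 3, 18], [290, 265, 4, 7, 16], [354, 264, 2, 10, 20], [292, 273, 8, 14, 34], [303, 274, 52, 12, 170], [107, 312, 29, 28, 276], [118, 325, 35, 16, 191]]
43.95
the job is handed in; nothing more can be done
None
```

The job is done and handed in at about 44 s. Both pins are in the cup, both barrels are in the tray, and the empty sieve is level on its mat.

**How it went:** The moves can only shift and twist the tool, so I tilted it by pushing gently against the arm's reach limits. That gave 22° sideways, and twisting then lowered whichever end was needed.
- **Over the cup:** one pin fell straight away. The other stuck against the barrels until I gave a short jog, and then it fell too.
- **Over the tray:** I rolled the barrels gently back to the spout end first, then tipped both out together.
- **Back on the mat:** I levelled the tool at the inner reach limit before setting the sieve down.

**Last checks:**
- **Pins:** both lie on the cup floor in the top view.
- **Barrels:** both lie in the cork tray in the scene view.
- **Sieve:** it is empty, with side margins of 20.7 and 20.1 mm and its slotted end about where a centred sieve should be, to a few mm. Its direction matches the mat within about 1°.
- **Other things on the shelf:** comparing the scene before and after shows changes only at the arm and its shadows, sieve, cup and tray.

**Things that did not go cleanly:**
- While testing with the empty gripper, joint 6 ran fast into its stop. It read 112.568° against the 112.55° range, with a brief wrist force of about 70 N (limit 120 N).
- One early wrist picture, taken while the arm was still moving, put things about 15 mm off. I retook it before acting on it.

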